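Nest the steel tumblers on the stand and shut its flap lid

TASK

Put the washed tumblers away: lift the loose cap off the tumbler fixed in the wooden stand and set it flat in the round wooden holder, then take every loose tumbler from the granite slab and lower them, upright, one into another on the fixed tumbler, letting each settle in lightly without pressing, ramming or dropping it so that they do not wedge tight. When all are nested, push the stand's open lid just past upright and let it fall shut by its own weight; leave the pot, mug and scoop where they are.

Things in the scene. Friction and masses are not known exactly. Their poses are not given: they have to be found in the camera images.
- stand: Fixed wooden stand, 140 mm (its x) by 160 mm (its y) by 178 mm high, origin at the centre of its underside on the platform, z up. A 10 mm thick floor and two upright walls 8 mm thick (160 mm wide) at its x = +-70 mm outer faces, inner faces at x = +-62 mm, tops at z = 178 mm; the ends (+-y) are open, so a gripper that closes along the stand's y fits between the walls. The lid is hinged along the top of the +x wall, which is on the robot's left (about world +y).
- starter: Steel tumbler fixed upright in the middle of the stand's floor, same shape as the loose ones, origin at the centre of its foot (10 mm above the stand's underside), rim 60 mm above its origin. At the start the cap lies on its mouth.
- cap: Loose steel cap with an upright round wooden knob, 120 g. Origin at the centre of its underside. From below: a plug 48 mm across and 6 mm high (hangs loosely in the tumbler's mouth), a disc 72 mm across from 6 to 11 mm, the knob 22 mm across from 11 to 39 mm. On the starter its origin is 54 mm above the starter's origin.
- holder: Fixed round shallow wooden holder for the cap, 102 mm across, 16 mm high, recess 90 mm across with its floor 4 mm above the platform. Origin at the centre of its underside, z up. A cap lying in it has its origin 4 mm above the holder's.
- slab: Fixed dark granite slab, 270 x 270 x 18 mm, origin at the centre of its underside, top face 18 mm up; the loose tumblers stand on it.
- tumbler1: Loose tapered steel tumbler, 150 g, upright on the slab; origin at the centre of its foot, z to its mouth. 60 mm tall, outside diameter 44 mm at the foot widening evenly to 68 mm at the rim, wall 4.6 mm, inner floor 14 mm up. Nested without force, each rests 22 to 24 mm above the one below, wall on wall; keep any downward push well under 15 N. Two to four, all alike, are present; absent ones read None.
- tumbler2: Loose tapered steel tumbler, 150 g, upright on the slab; origin at the centre of its foot, z to its mouth. 60 mm tall, outside diameter 44 mm at the foot widening evenly to 68 mm at the rim, wall 4.6 mm, inner floor 14 mm up. Nested without force, each rests 22 to 24 mm above the one below, wall on wall; keep any downward push well under 15 N. Two to four, all alike, are present; absent ones read None.
- tumbler3: Loose tapered steel tumbler, 150 g, upright on the slab; origin at the centre of its foot, z to its mouth. 60 mm tall, outside diameter 44 mm at the foot widening evenly to 68 mm at the rim, wall 4.6 mm, inner floor 14 mm up. Nested without force, each rests 22 to 24 mm above the one below, wall on wall; keep any downward push well under 15 N. Two to four, all alike, are present; absent ones read None.
- tumbler4: Loose tapered steel tumbler, 150 g, upright on the slab; origin at the centre of its foot, z to its mouth. 60 mm tall, outside diameter 44 mm at the foot widening evenly to 68 mm at the rim, wall 4.6 mm, inner floor 14 mm up. Nested without force, each rests 22 to 24 mm above the one below, wall on wall; keep any downward push well under 15 N. Two to four, all alike, are present; absent ones read None.
- lid (a joint): Hinge angle of the stand's lid in rad: 0 shut (level on the walls), 1.57 upright, starts open, leaning outward, and soon rests on its stop at 1.95. Plain lightly damped hinge: below about 1.5 it falls shut by itself within about 3 s, above 1.57 it falls back open. Let go before 1.1.
- lid_hinge (a point): Middle of the hinge line, which runs along the stand's y at the stand's x = +70 mm, 178 mm up.
- lid_edge (a point): Middle of the lid's free edge, on its outer face (the face that is on top when shut). The wooden lid is 140 mm from hinge to free edge, 160 mm wide, 8 mm thick, 250 g. Standing open it leans away from the stand and is pushed on its outer face, towards the stand.
- pot: Bystander: black ceramic pot with lid, 136 mm across, 122 mm high, origin under its centre.
- mug: Bystander: orange plastic mug, 76 mm across, 90 mm high, with a handle, origin under its centre.
- scoop: Bystander: aluminium scoop, 155 mm long, 35 mm high, origin under the middle of its pan, handle to its -x.

How it is judged:
On the way, in this order (a step that is already met when the one before it is completed fails the run):
1. the cap lies flat in its holder (horizontal distance between cap and holder below 0.013 m and z of cap in the frame of holder below 0.01 m and angle between cap's own z axis and vertical below 0.1 rad), for 0.2 s.
2. every loose tumbler is nested upright on the fixed one, lid still open (horizontal distance between each of tumbler1, tumbler2, tumbler3, tumbler4 and starter below 0.014 m and angle between each of tumbler1, tumbler2, tumbler3, tumbler4's own z axis and vertical below 0.1 rad and ((horizontal distance between tumbler1 and starter below 0.007 m and z of tumbler1 in the frame of starter between 0.018 and 0.029 m) or (horizontal distance between tumbler1 and tumbler2 below 0.007 m and z of tumbler1 in the frame of tumbler2 between 0.018 and 0.029 m) or (horizontal distance between tumbler1 and tumbler3 below 0.007 m and z of tumbler1 in the frame of tumbler3 between 0.018 and 0.029 m) or (horizontal distance between tumbler1 and tumbler4 below 0.007 m and z of tumbler1 in the frame of tumbler4 between 0.018 and 0.029 m)) and ((horizontal distance between tumbler2 and starter below 0.007 m and z of tumbler2 in the frame of starter between 0.018 and 0.029 m) or (horizontal distance between tumbler2 and tumbler1 below 0.007 m and z of tumbler2 in the frame of tumbler1 between 0.018 and 0.029 m) or (horizontal distance between tumbler2 and tumbler3 below 0.007 m and z of tumbler2 in the frame of tumbler3 between 0.018 and 0.029 m) or (horizontal distance between tumbler2 and tumbler4 below 0.007 m and z of tumbler2 in the frame of tumbler4 between 0.018 and 0.029 m)) and ((horizontal distance between tumbler3 and starter below 0.007 m and z of tumbler3 in the frame of starter between 0.018 and 0.029 m) or (horizontal distance between tumbler3 and tumbler1 below 0.007 m and z of tumbler3 in the frame of tumbler1 between 0.018 and 0.029 m) or (horizontal distance between tumbler3 and tumbler2 below 0.007 m and z of tumbler3 in the frame of tumbler2 between 0.018 and 0.029 m) or (horizontal distance between tumbler3 and tumbler4 below 0.007 m and z of tumbler3 in the frame of tumbler4 between 0.018 and 0.029 m)) and ((horizontal distance between tumbler4 and starter below 0.007 m and z of tumbler4 in the frame of starter between 0.018 and 0.029 m) or (horizontal distance between tumbler4 and tumbler1 below 0.007 m and z of tumbler4 in the frame of tumbler1 between 0.018 and 0.029 m) or (horizontal distance between tumbler4 and tumbler2 below 0.007 m and z of tumbler4 in the frame of tumbler2 between 0.018 and 0.029 m) or (horizontal distance between tumbler4 and tumbler3 below 0.007 m and z of tumbler4 in the frame of tumbler3 between 0.018 and 0.029 m)) and value of joint lid above 1.3 rad), for 0.2 s.
At the end, for the whole second after the job is handed in: Every loose tumbler upright (0.10 rad) in one stack on the fixed tumbler, within 14 mm of its axis, each within 7 mm of the axis of another and 18 to 29 mm above it; cap flat in its holder (centred within 13 mm, origin at most 10 mm up); lid shut (0.05 rad); all at rest (all of step 1 and horizontal distance between each of tumbler1, tumbler2, tumbler3, tumbler4 and starter below 0.014 m and angle between each of tumbler1, tumbler2, tumbler3, tumbler4's own z axis and vertical below 0.1 rad and ((horizontal distance between tumbler1 and starter below 0.007 m and z of tumbler1 in the frame of starter between 0.018 and 0.029 m) or (horizontal distance between tumbler1 and tumbler2 below 0.007 m and z of tumbler1 in the frame of tumbler2 between 0.018 and 0.029 m) or (horizontal distance between tumbler1 and tumbler3 below 0.007 m and z of tumbler1 in the frame of tumbler3 between 0.018 and 0.029 m) or (horizontal distance between tumbler1 and tumbler4 below 0.007 m and z of tumbler1 in the frame of tumbler4 between 0.018 and 0.029 m)) and ((horizontal distance between tumbler2 and starter below 0.007 m and z of tumbler2 in the frame of starter between 0.018 and 0.029 m) or (horizontal distance between tumbler2 and tumbler1 below 0.007 m and z of tumbler2 in the frame of tumbler1 between 0.018 and 0.029 m) or (horizontal distance between tumbler2 and tumbler3 below 0.007 m and z of tumbler2 in the frame of tumbler3 between 0.018 and 0.029 m) or (horizontal distance between tumbler2 and tumbler4 below 0.007 m and z of tumbler2 in the frame of tumbler4 between 0.018 and 0.029 m)) and ((horizontal distance between tumbler3 and starter below 0.007 m and z of tumbler3 in the frame of starter between 0.018 and 0.029 m) or (horizontal distance between tumbler3 and tumbler1 below 0.007 m and z of tumbler3 in the frame of tumbler1 between 0.018 and 0.029 m) or (horizontal distance between tumbler3 and tumbler2 below 0.007 m and z of tumbler3 in the frame of tumbler2 between 0.018 and 0.029 m) or (horizontal distance between tumbler3 and tumbler4 below 0.007 m and z of tumbler3 in the frame of tumbler4 between 0.018 and 0.029 m)) and ((horizontal distance between tumbler4 and starter below 0.007 m and z of tumbler4 in the frame of starter between 0.018 and 0.029 m) or (horizontal distance between tumbler4 and tumbler1 below 0.007 m and z of tumbler4 in the frame of tumbler1 between 0.018 and 0.029 m) or (horizontal distance between tumbler4 and tumbler2 below 0.007 m and z of tumbler4 in the frame of tumbler2 between 0.018 and 0.029 m) or (horizontal distance between tumbler4 and tumbler3 below 0.007 m and z of tumbler4 in the frame of tumbler3 between 0.018 and 0.029 m)) and value of joint lid below 0.05 rad and linear speed of each of tumbler1, tumbler2, tumbler3, tumbler4, cap below 0.02 m/s); the robot touches nothing.
It fails at once if a tumbler held by the robot is pressed into another with more than 45 N ((contact force between the fingers and tumbler1 above 2 N or contact force between the fingers and tumbler2 above 2 N or contact force between the fingers and tumbler3 above 2 N or contact force between the fingers and tumbler4 above 2 N) and (contact force between starter and tumbler1 above 45 N or contact force between any of starter, tumbler1 and tumbler2 above 45 N or contact force between any of starter, tumbler1, tumbler2 and tumbler3 above 45 N or contact force between any of starter, tumbler1, tumbler2, tumbler3 and tumbler4 above 45 N)).
It fails at once if a tumbler is rammed or dropped into another with an impact over 110 N (a fall of some 15 mm or more) (contact force between starter and tumbler1 above 110 N or contact force between any of starter, tumbler1 and tumbler2 above 110 N or contact force between any of starter, tumbler1, tumbler2 and tumbler3 above 110 N or contact force between any of starter, tumbler1, tumbler2, tumbler3 and tumbler4 above 110 N).
It fails at once if the robot keeps pushing the lid below 1.1 rad instead of letting it fall (value of joint lid below 1.1 rad and contact force between any of the fingers, the arm and lid above 1 N).
It fails at once if the pot, mug or scoop is moved more than 30 mm (distance of any of pot, mug, scoop from where it was at the start of the episode above 0.03 m).
Of tumbler1, tumbler2, tumbler3, tumbler4 only 2 to 4 are there at a start; the rules pass over those that are not, and their reading is None.
At some moment in a run one of tumbler1, tumbler2, tumbler3, tumbler4 may be knocked a few centimetres aside while the robot is not near it.
It also fails if it takes over 210 s, if anything falls off the work surface, if the arm or the gripper's body presses on something with over 40 N, if the wrist force passes 120 N, or if a joint passes its speed limit or range.

ROBOT

A 6-joint arm with a two-finger parallel gripper is mounted at the origin on the work surface. World frame = base frame: x ahead of the robot, y to its left, z up, the work surface at z = 0. Lengths are in m, angles in rad, forces in N, time in s.
With the tool pointing down it reaches from about 0.35 to 0.975 m from the base axis. Payload 4.9 kg.
Tool frame: the origin (TCP) lies midway between the tips of the shut fingers; the grasp point (between the pads) lies 19 mm behind it; x points along the fingers, z is the direction in which the jaws open and shut, and the axes are right-handed (so a half turn about x gives the same grasp; the last joint's range is limited). The gripper opens to 85 mm and grips with 20 to 120 N. Pads are 22 mm wide; open, the fingers measure 114 mm over their backs; the gripper's body (76 mm by 85 mm) begins 54 mm behind the grasp point. The pads swing forward as they close: fully open they stand 13 mm farther back than shut.
Start: joints at [1.168, 0.053, 1.613, -0, 1.476, -0.119], TCP at [0.175, 0.6, 0.201] pointing down, gripper open.
Joint ranges: [-3.01, 3.01], [-1.01, 2.22], [0.06, 2.58], [-1.02, 4.17], [0.09, 2.62], [-3.14, 3.14]. Speed limits (rad/s): [2.57, 2.57, 3.14, 3.14, 3.14, 3.14].

INTERFACE

Orientations are given as a unit quaternion [w, x, y, z].
In Python, from plant import state, cams, workorder, nets gives the robot as it stands.
- The arm moves only by the tool play_rows, never from a script. Its argument "motion" is a list of rows, each a list of 3 entries, a list of its own where there are three numbers: the closure, from -1 (fully open) to 1 (shut), then the shift along the world's x, y, z in m, then the turn about the world's z in rad. A call has 1 to 5 rows; each row is the pose to reach, as a shift and turn from the pose commanded when the call began; what a row does not reach only later rows make up. A row lasts 1/10 s, in which the tool goes at most 50 mm and 8.59 degrees, less where a joint would pass 70% of its speed; a pose out of reach is approached as far as the arm can. A call with a gripper value outside its range is refused whole. The fingers move at their own pace and stop on an object; the grip force is fixed at half the most. Time passes only in rows, so rows that repeat a pose let the fingers close. It gives the time, the measured TCP pose, the force and the opening at its end, in the units of the state.
- state(): the state, without advancing time (a new reading comes with each control period).
- cams.grab_frame(name): name is "scene" or "top" or "wrist"; returns (picture, depth): 480x640x3 uint8, red, green, blue; 480x640 float32, m along the optical axis (not along the pixel's ray), 0 where there is no reading.
- cams.camera_info(name): a dict with "K" (3x3 intrinsics, pixels), "rvec" (rotation vector, rad) and "tvec" (3), from world to camera coordinates, as OpenCV has them. Camera axes: x right, y down, z forward; pixel columns grow to the right and rows downward; lengths in m; the calibration is good to about 2 mm. A picture is of the moment at which its call begins: read the wrist's pose just before it. camera_info takes no time and is no camera call; for the wrist camera it gives the pose at the moment of the call.
- workorder.job_done(): hands the job in, once; it reports no verdict.
Trained networks look in the newest picture that a camera, given by its name, has taken for a name from the list of things; names that differ only in an ending like _2 or _b are one class to them, and where a whole thing is asked for, a point or a joint stands for the part that bears it (a point fixed in the world has none). Each returns a list of dicts, best first, with "score" (0 to 1); they miss things now and then, are a little off and sometimes report something else, mostly with a low value. They report only what shows in the picture. A call takes as long as a camera call.
- nets.recognise(camera, target): "at" ([x, y, z] in m, in world coordinates, good to about 4 mm: the middle of the surface that is visible of it).
- nets.landmark_of(camera, target): "at" ([x, y, z] in m, in world coordinates, good to about 4 mm: a listed point, or the origin of a listed thing).
The state is a dict: "time": time; "joint_pos": joint angles; "joint_vel": joint speeds; "joint_efforts": joint torques, N m; "tool_pos": TCP position; "tool_rot": TCP orientation; "contact_force": force on the tool from outside, world axes, zero at the start; "ft_torque": the same for the moment, N m; "gripper_width": opening from 0.0 (shut) to 1.0 (fully open).
Only numpy, scipy, OpenCV 4.12 (cv2) and the standard library are available. Lean on these libraries where they do the work, as an engineer would, in place of code of your own. Each camera call takes 0.05 s, during which the arm holds its last target.

## Working session

There is one attempt and no reset: what is moved stays moved. The work goes in short steps, Python scripts to look and compute and a tool call to move; the robot and the scene stay as the last step left them, time stands still between calls to the robot, and variables do not carry over. Pictures are saved under pics/ and viewed, and the job is handed in when it is done.

Besides the shell and the picture viewer there is one more tool, called as name(argument=value, ...), one argument or row to a line, values as JSON. play_rows: Moves the arm, as the interface text tells. Its arguments: {"type":"object","properties":{"motion":{"type":"array","items":{"type":"array"}}},"required":["motion"]}

```bash
ls; mkdir -p pics
cat > h.py <<'E'
import numpy as np, cv2
from plant import state, cams, workorder, nets
def grab(n,f):
    p,d=cams.grab_frame(n); cv2.imwrite('pics/'+f,p[:,:,::-1]); return p,d
def world(n,d,info=None):
    i=info or cams.camera_info(n); K=np.array(i['K']);R=cv2.Rodrigues(np.array(i['rvec'],float))[0];t=np.array(i['tvec'],float).ravel()
    v,u=np.mgrid[0:480,0:640]; X=np.stack([(u-K[0,2])/K[0,0]*d,(v-K[1,2])/K[1,1]*d,d],-1)
    W=(X-t)@R; W[d<=0]=np.nan; return W
E
python3 - <<'E'
from h import *
print(state())
for n in ['scene','top','wrist']:
    p,d=grab(n,n+'0.png'); np.save(n+'0.npy',world(n,d)); print(n,(d>0).mean())
for c in ['top','scene']:
  for t in ['stand','starter','cap','holder','slab','tumbler1','lid','lid_hinge','lid_edge','pot','mug','scoop']:
    print(c,t,[(np.round(r['at'],3).tolist(),round(r['score'],2)) for r in nets.landmark_of(c,t)][:6])
print(state()['time'])
E
```

```text
pics
{'time': 0.0, 'joint_pos': array([ 1.16796977e+00,  5.33659179e-02,  1.61427941e+00, -9.25714976e-06,
        1.47601448e+00, -1.18977897e-01]), 'joint_vel': array([ 0.00024994, -0.00026589,  0.00073671, -0.00048876,  0.00051524,
        0.0004435 ]), 'joint_efforts': array([-2.28907549e-03, -3.93684661e+01, -3.70169806e+01, -3.07630607e-04,
        6.98267191e-03,  2.48333428e-06]), 'tool_pos': array([0.17475202, 0.59936047, 0.19976619]), 'tool_rot': array([ 0.56506553, -0.42461748,  0.56632748,  0.42387985]), 'contact_force': array([-0.32233786, -0.31735455, -0.23414355]), 'ft_torque': array([0.01751054, 0.03511733, 0.01284041]), 'gripper_width': 1.0000035558051439}
scene 0.9868229166666667
top 0.9961751302083334
wrist 0.9960416666666667
top stand [([0.489, 0.221, 0.001], 0.91)]
top starter []
top cap [([0.486, 0.219, 0.061], 0.95)]
top holder [([0.557, 0.032, 0.003], 0.78)]
top slab [([0.498, -0.214, 0.004], 0.74)]
top tumbler1 [([0.539, -0.288, 0.019], 0.8), ([0.44, -0.144, 0.02], 0.69), ([0.436, -0.252, 0.014], 0.61)]Traceback (most recent call last):
  File "<stdin>", line 7, in <module>
ValueError: it knows: cap, holder, lid_edge, lid_hinge, mug, pot, scoop, slab, stand, starter, tumbler
```

Run:
```python
from h import *
for c in ['top','scene']:
  for t in ['stand','starter','cap','holder','slab','tumbler','lid_hinge','lid_edge','pot','mug','scoop']:
    if c=='top' and t in('stand','cap','holder','slab'): continue
    print(c,t,[(np.round(r['at'],3).tolist(),round(r['score'],2)) for r in nets.landmark_of(c,t)][:6])
print(state()['time'])
```

```text
top starter []
top tumbler [([0.539, -0.288, 0.019], 0.8), ([0.44, -0.144, 0.02], 0.69), ([0.436, -0.252, 0.014], 0.61)]
top lid_hinge [([0.475, 0.289, 0.18], 0.57), ([0.485, 0.222, 0.061], 0.27)]
top lid_edge [([0.467, 0.349, 0.303], 0.61), ([0.382, 0.052, 0.002], 0.47), ([0.559, 0.029, 0.004], 0.44)]
top pot [([0.558, 0.03, 0.001], 0.75), ([0.762, -0.04, 0.002], 0.55)]
top mug [([0.382, 0.052, 0.001], 0.55)]
top scoop [([0.465, 0.349, 0.305], 0.68), ([0.662, 0.297, -0.002], 0.63)]
scene stand [([0.485, 0.22, -0.001], 0.85)]
scene starter [([0.486, 0.221, 0.012], 0.96)]
scene cap [([0.49, 0.22, 0.061], 0.76)]
scene holder []
scene slab [([0.497, -0.212, 0.002], 0.6), ([0.477, 0.285, 0.179], 0.57), ([0.487, 0.22, 0.012], 0.4)]
scene tumbler [([0.444, -0.14, 0.02], 0.94), ([0.433, -0.253, 0.019], 0.87), ([0.539, -0.284, 0.02], 0.74), ([0.486, 0.219, 0.003], 0.18)]
scene lid_hinge [([0.476, 0.286, 0.178], 0.61)]
scene lid_edge [([0.47, 0.347, 0.301], 0.97)]
scene pot [([0.762, -0.033, 0.006], 0.94), ([0.489, 0.219, 0.011], 0.16)]
scene mug [([0.388, 0.05, 0.002], 0.69), ([0.659, 0.295, 0.002], 0.27)]
scene scoop []
1.35
```

View pics/top0.png

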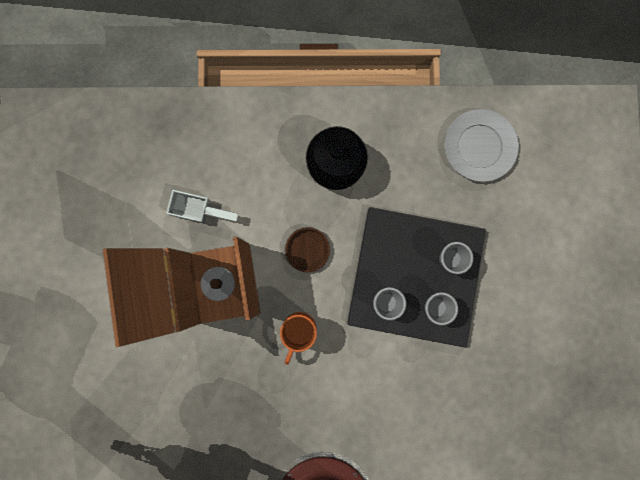

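View pics/scene0.png

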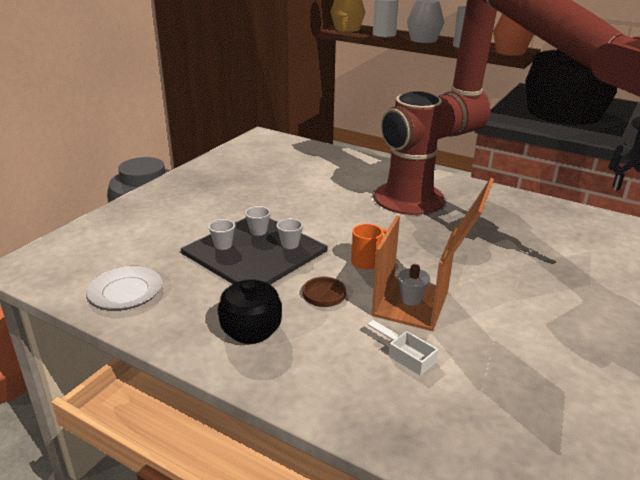

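View pics/wrist0.png

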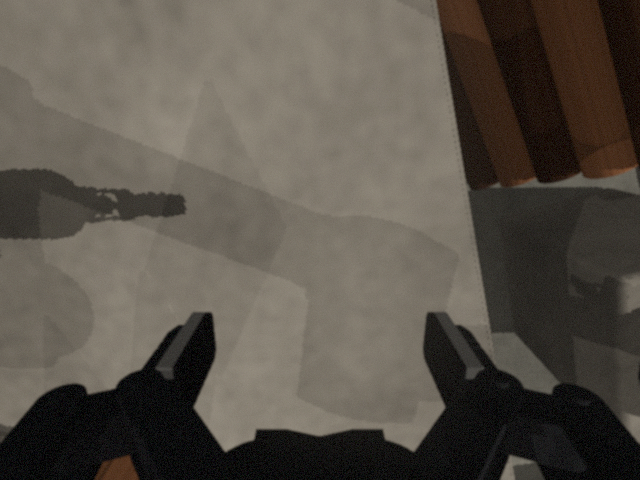

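Run:
```python
from h import *
from scipy.optimize import least_squares
from scipy.spatial.transform import Rotation as Ro
s=state()
R=Ro.from_quat(s['tool_rot'][[1,2,3,0]]).as_matrix(); print('tool axes',R.round(3))
i=cams.camera_info('wrist');Rc=cv2.Rodrigues(np.array(i['rvec'],float))[0];c=-Rc.T@np.array(i['tvec']).ravel()
print('cam in tool',(R.T@(c-s['tool_pos'])).round(3),'fwd',(R.T@Rc[2]).round(3))
def circ(P):
    f=lambda q:np.hypot(P[:,0]-q[0],P[:,1]-q[1])-q[2]
    r=least_squares(f,[*P[:,:2].mean(0),.03],loss='soft_l1',f_scale=.002); return r.x.round(4),np.abs(f(r.x)).mean().round(4),len(P)
for n in ['top','scene']:
    W=np.load(n+'0.npy'); P=W.reshape(-1,3)
    print(n,'table z',np.nanmedian(P[(abs(P[:,0]-.6)<.03)&(abs(P[:,1]-.15)<.02)][:,2]))
    for x,y in [(.54,-.286),(.441,-.142),(.435,-.252)]:
        m=(np.hypot(P[:,0]-x,P[:,1]-y)<.045)&(P[:,2]>.068)
        print('tum',circ(P[m]),np.percentile(P[m][:,2],[10,50,95]).round(4))
    m=(np.hypot(P[:,0]-.487,P[:,1]-.22)<.045)&(abs(P[:,2]-.075)<.004)
    print('capdisc',circ(P[m]),P[m].mean(0).round(4))
    m=(np.hypot(P[:,0]-.487,P[:,1]-.22)<.02)&(P[:,2]>.095)
    print('knob',P[m].mean(0).round(4) if m.any() else 0, np.nanmax(P[m][:,2]) if m.any() else 0)
    m=(np.hypot(P[:,0]-.557,P[:,1]-.03)<.06)&(P[:,2]>.011)
    print('holder',circ(P[m]),P[m].mean(0).round(4))
    m=(np.hypot(P[:,0]-.487,P[:,1]-.22)<.13)&(abs(P[:,2]-.178)<.006)&(P[:,1]<.2)
    Q=P[m]; 
    if len(Q)>20:
        r=cv2.minAreaRect(Q[:,:2].astype(np.float32)*1000); print('wall top -x',r,len(Q))
```

```text
tool axes [[-0.   -0.96  0.28]
 [-0.    0.28  0.96]
 [-1.    0.   -0.  ]]
cam in tool [-0.174  0.082  0.   ] fwd [ 0.948 -0.317  0.   ]
top table z 0.00029334160578914267
tum (array([ 0.5411, -0.2885,  0.0307]), np.float64(0.0015), 291) [0.0715 0.077  0.0803]
tum (array([ 0.4462, -0.1446,  0.0305]), np.float64(0.0016), 290) [0.0708 0.077  0.081 ]
tum (array([ 0.435 , -0.2531,  0.0306]), np.float64(0.0015), 296) [0.0706 0.077  0.0804]
capdisc (array([0.4901, 0.2169, 0.0266]), np.float64(0.0056), 789) [0.4902 0.2156 0.0748]
knob [0.4898 0.2157 0.1024] 0.10686481869542638
holder (array([0.5649, 0.0275, 0.0478]), np.float64(0.0015), 359) [0.5648 0.0277 0.0157]
wall top -x ((501.3528747558594, 150.63497924804688), (158.58279418945312, 8.911481857299805), 9.076518058776855) 387
scene table z 0.005363403193415392
tum (array([ 0.5407, -0.2858,  0.0307]), np.float64(0.0022), 249) [0.07   0.0761 0.0814]
tum (array([ 0.4455, -0.1426,  0.0305]), np.float64(0.0022), 248) [0.0697 0.0757 0.0813]
tum (array([ 0.4342, -0.2505,  0.0308]), np.float64(0.0024), 236) [0.0698 0.0757 0.0817]
capdisc (array([0.4886, 0.218 , 0.0275]), np.float64(0.0064), 378) [0.4951 0.2209 0.0758]
knob [0.4921 0.2199 0.1021] 0.10873972097683426
holder (array([0.5644, 0.0305, 0.0481]), np.float64(0.0019), 344) [0.5665 0.0313 0.0158]
wall top -x ((501.5931396484375, 153.70941162109375), (161.7605743408203, 8.775993347167969), 9.061906814575195) 186
```

play_rows(
  motion=[
    [-1,[0,0,0.05],-0.14],
    [-1,[0,0,0.1],-0.28],
    [-1,[0,0,0.15],-0.42],
    [-1,[0,0,0.2],-0.56],
    [-1,[0.03,-0.03,0.22],-0.7],
  ],
)

```text
time: 1.85
tool_pos: [0.2034, 0.5723, 0.4274]
tool_rot: [0.679, -0.202, 0.675, 0.207]
contact_force: [0.2, -0.3, 0.0]
gripper_width: 1.001
```

play_rows(
  motion=[
    [-1,[0.03,-0.035,0],-0.1],
    [-1,[0.06,-0.07,0],-0.2],
    [-1,[0.09,-0.105,0],-0.3],
    [-1,[0.12,-0.14,0],-0.43],
    [-1,[0.15,-0.175,0],-0.43],
  ],
)

```text
time: 2.35
tool_pos: [0.3558, 0.3934, 0.4212]
tool_rot: [0.705, -0.055, 0.705, 0.055]
contact_force: [-0.6, 0.8, 1.1]
gripper_width: 0.998
```

play_rows(
  motion=[
    [-1,[0.03,-0.035,0],0],
    [-1,[0.06,-0.07,0],0],
    [-1,[0.09,-0.105,0],0],
    [-1,[0.12,-0.14,0],0],
    [-1,[0.136,-0.178,0],0],
  ],
)

```text
time: 2.85
tool_pos: [0.4924, 0.2152, 0.4203]
tool_rot: [0.705, -0.055, 0.705, 0.055]
contact_force: [0.5, -0.2, -0.3]
gripper_width: 0.998
```

Run:
```python
from h import *
s=state(); print(s['joint_pos'].round(3),s['tool_pos'].round(4))
i=cams.camera_info('wrist');p,d=grab('wrist','wrist1.png'); np.save('wrist1.npy',world('wrist',d,i))
grab('scene','scene1.png')
for t in ['cap','starter','lid_hinge','lid_edge','stand']:
    print(t,[(np.round(r['at'],3).tolist(),round(r['score'],2)) for r in nets.landmark_of('wrist',t)][:3])
```

```text
[ 0.274 -0.19   1.486 -0.     1.846  0.117] [0.4924 0.2152 0.4203]
cap []
starter []
lid_hinge [([0.476, 0.289, 0.178], 0.74)]
lid_edge [([0.471, 0.347, 0.306], 0.66)]
stand []
```

View pics/wrist1.png

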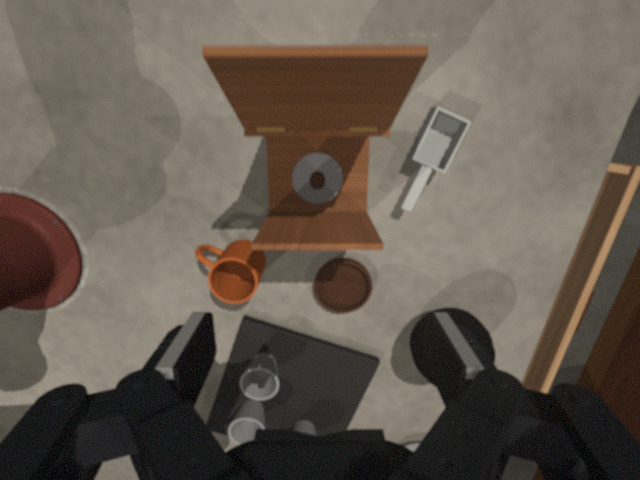

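View pics/scene1.png

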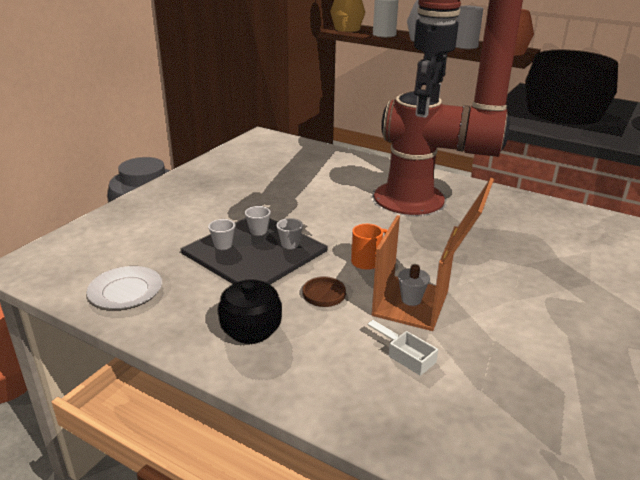

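```bash
cat >> h.py <<'E'
from scipy.optimize import least_squares
def circ(P,r0=None):
    if r0: f=lambda q:np.hypot(P[:,0]-q[0],P[:,1]-q[1])-r0
    else: f=lambda q:np.hypot(P[:,0]-q[0],P[:,1]-q[1])-q[2]
    r=least_squares(f,[*P[:,:2].mean(0)]+([] if r0 else [.03]),loss='soft_l1',f_scale=.002); return r.x.round(4),np.abs(f(r.x)).mean().round(4),len(P)
def mec(P):
    c,r=cv2.minEnclosingCircle((P[:,:2]*1000).astype(np.float32)); return np.round(c,1),round(r,1),len(P)
E
python3 - <<'E'
from h import *
for n in ['wrist1','top0','scene0']:
    P=np.load(n+'.npy').reshape(-1,3)
    D=np.hypot(P[:,0]-.49,P[:,1]-.217)
    m=(D<.045)&(abs(P[:,2]-.075)<.005); print(n,'disc mec',mec(P[m]),np.median(P[m][:,2]))
    m=(D<.025)&(P[:,2]>.097); print('knob',mec(P[m]),np.median(P[m][:,2]))
    m=(np.hypot(P[:,0]-.565,P[:,1]-.029)<.06)&(P[:,2]>.011)&(P[:,2]<.03); print('holder mec',mec(P[m]),circ(P[m]))
    D=np.hypot(P[:,0]-.49,P[:,1]-.217)
    m=(D<.13)&(abs(P[:,2]-.178)<.006)&(P[:,1]<.2)
    r=cv2.minAreaRect(P[m][:,:2].astype(np.float32)*1000); print('wall',np.round(r[0],1),np.round(r[1],1),r[2])
E
```

```text
wrist1 disc mec (array([489.1, 219.2]), 35.9, 1771) 0.07598371788123963
knob (array([489.8, 227.2]), 22.5, 9086) 0.5330924791115748
holder mec (array([563.2,  30.5]), 51.3, 649) (array([0.5635, 0.0316, 0.0477]), np.float64(0.0016), 649)
wall [499.5 153.4] [159.1   9.4] 9.16171932220459
top0 disc mec (array([490.2, 216.3]), 35.8, 799) 0.07477814496610088
knob (array([490.1, 216.3]), 10.8, 89) 0.10267655224410004
holder mec (array([565.1,  27.5]), 50.8, 359) (array([0.5649, 0.0275, 0.0478]), np.float64(0.0015), 359)
wall [501.4 150.6] [158.6   8.9] 9.076518058776855
scene0 disc mec (array([487.9, 219.6]), 38.6, 404) 0.07587505997878871
knob (array([490.7, 221.7]), 13.0, 64) 0.1028534427317419
holder mec (array([565.1,  27.9]), 54.1, 345) (array([0.5644, 0.0305, 0.0481]), np.float64(0.002), 345)
wall [501.6 153.7] [161.8   8.8] 9.061906814575195
```

play_rows(
  motion=[
    [-1,[-0.003,0.003,-0.045],0],
    [-1,[-0.003,0.003,-0.09],0],
    [-1,[-0.003,0.003,-0.135],0],
    [-1,[-0.003,0.003,-0.18],0],
    [-1,[-0.003,0.003,-0.22],0],
  ],
)

```text
time: 3.7
tool_pos: [0.4867, 0.2212, 0.1988]
tool_rot: [0.705, -0.056, 0.705, 0.056]
contact_force: [-0.3, -0.2, -0.2]
gripper_width: 1.001
```

play_rows(
  motion=[
    [-1,[0,0,-0.03],0],
    [-1,[0,0,-0.06],0],
    [-1,[0,0,-0.09],0],
    [-1,[0,0,-0.118],0],
    [-1,[0,0,-0.118],0],
  ],
)

```text
time: 4.2
tool_pos: [0.4838, 0.2202, 0.0784]
tool_rot: [0.702, -0.057, 0.708, 0.056]
contact_force: [-0.8, 0.1, 0.0]
gripper_width: 1.0
```

Run:
```python
from h import *
for k in range(3):
    s=state(); print(s['time'],s['tool_pos'].round(4),s['tool_rot'].round(4),s['joint_pos'].round(4)); cams.grab_frame('top')
i=cams.camera_info('wrist');p,d=grab('wrist','wrist2.png');np.save('wrist2.npy',world('wrist',d,i))
```

```text
4.2 [0.4838 0.2202 0.0784] [ 0.7017 -0.0569  0.708   0.0556] [ 2.8690e-01 -5.4600e-02  1.9325e+00  1.0000e-04  1.2727e+00  1.2770e-01]
4.25 [0.4858 0.2206 0.0811] [ 0.7033 -0.0565  0.7065  0.0559] [ 2.8660e-01 -5.6400e-02  1.9293e+00  1.0000e-04  1.2733e+00  1.2760e-01]
4.3 [0.4876 0.2209 0.0833] [ 0.7047 -0.0561  0.705   0.0561] [ 2.8630e-01 -5.7900e-02  1.9268e+00  1.0000e-04  1.2732e+00  1.2750e-01]
```

View pics/wrist2.png

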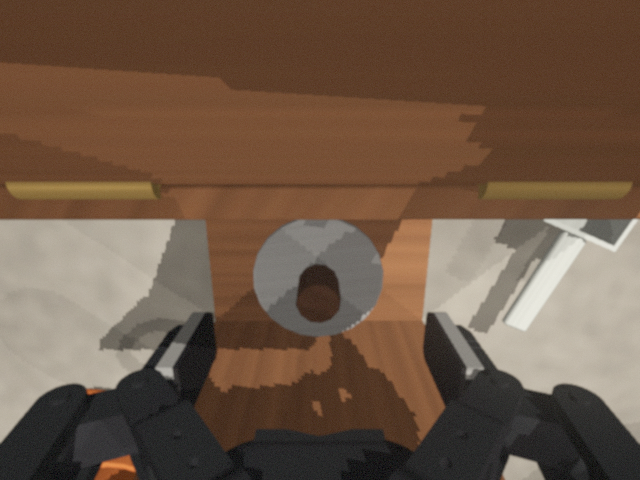

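Run:
```python
from h import *
s=state(); print(s['tool_pos'].round(4),s['contact_force'].round(1))
P=np.load('wrist2.npy').reshape(-1,3)
D=np.hypot(P[:,0]-.489,P[:,1]-.219)
m=(D<.045)&(abs(P[:,2]-.075)<.004); print('disc mec',mec(P[m]),np.median(P[m][:,2]))
m=(D<.025)&(P[:,2]>.099)&(P[:,2]<.107); print('knob',mec(P[m]),np.median(P[m][:,2]))
```

```text
[0.4893 0.221  0.0853] [0.4 0.2 1.4]
disc mec (array([488.5, 219.6]), 36.0, 10054) 0.0758856040984291
knob (array([488.2, 219.8]), 10.9, 1488) 0.10363215203964704
```

play_rows(
  motion=[
    [-1,[0,-0.001,0],0],
    [-1,[0,-0.001,0],0],
    [-1,[0,-0.001,0],0],
  ],
)

```text
time: 4.7
tool_pos: [0.4886, 0.2191, 0.084]
tool_rot: [0.706, -0.055, 0.704, 0.056]
contact_force: [-0.1, -0.2, 1.0]
gripper_width: 0.999
```

play_rows(
  motion=[
    [-0.4,[0,0,-0.003],0],
    [0.2,[0,0,-0.003],0],
    [1,[0,0,-0.003],0],
    [1,[0,0,-0.003],0],
    [1,[0,0,-0.003],0],
  ],
)

```text
time: 5.2
tool_pos: [0.488, 0.219, 0.08]
tool_rot: [0.705, -0.055, 0.705, 0.055]
contact_force: [-0.4, -0.5, 0.1]
gripper_width: 0.143
```

play_rows(
  motion=[
    [1,[0,0,0],0],
    [1,[0,0,0],0],
    [1,[0,0,0],0],
    [1,[0,0,0.005],0],
    [1,[0,0,0.015],0],
  ],
)

```text
time: 5.7
tool_pos: [0.4873, 0.2188, 0.0947]
tool_rot: [0.704, -0.056, 0.706, 0.055]
contact_force: [-0.4, -0.1, -0.4]
gripper_width: 0.001
```

Run:
```python
from h import *
i=cams.camera_info('wrist');p,d=grab('wrist','wrist3.png');np.save('wrist3.npy',world('wrist',d,i)); grab('scene','scene3.png')
s=state(); print(s['tool_pos'].round(4),s['contact_force'].round(1),s['gripper_width'])
```

```text
[0.4895 0.2194 0.0973] [0.1 0.7 0.4] -0.0019546731080536165
```

View pics/wrist3.png

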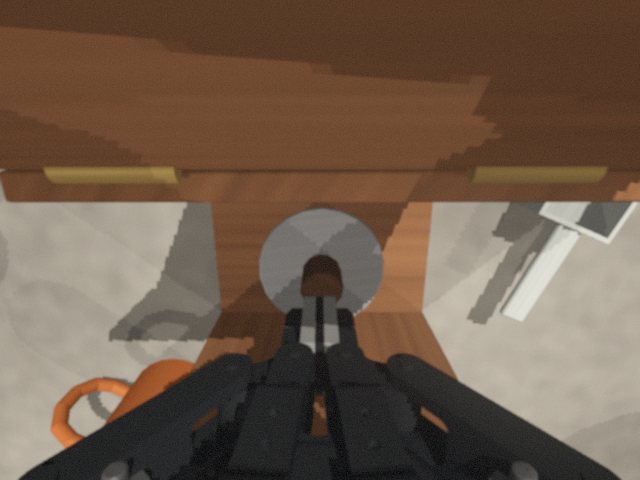

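View pics/scene3.png

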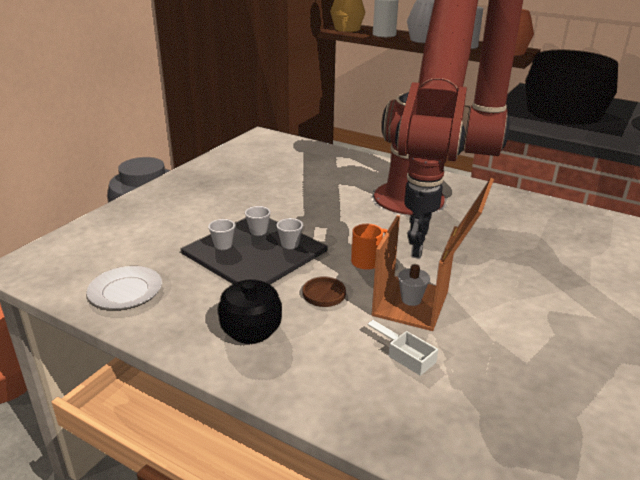

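Run:
```python
from h import *
i=cams.camera_info('scene')
for q in [(.4895,.2194,.0973),(.489,.2195,.103),(.489,.2195,.075)]:
    print(q,cv2.projectPoints(np.array([q]),np.array(i['rvec'],float),np.array(i['tvec'],float),np.array(i['K']),None)[0].ravel())
p,d=cams.grab_frame('scene'); W=world('scene',d)
for v,u in [(250,417),(254,418),(246,416),(240,415),(268,413),(285,413)]: print(v,u,W[v,u].round(4),p[v,u])
P=np.load('wrist3.npy')
for v,u in [(265,322),(300,312),(300,330),(330,310),(250,322)]: print(v,u,P[v,u].round(4))
s=state();print(s['tool_pos'],s['joint_pos'])
cv2.imwrite('pics/crop3.png',cv2.resize(p[170:320,340:500,::-1],None,fx=4,fy=4,interpolation=cv2.INTER_CUBIC))
```

```text
(0.4895, 0.2194, 0.0973) [414.55253969 268.65731506]
(0.489, 0.2195, 0.103) [414.92314562 266.42186769]
(0.489, 0.2195, 0.075) [413.75709275 276.85754378]
250 417 [0.5049 0.2258 0.1564] [28 30 32]
254 418 [0.5012 0.2277 0.1449] [29 24 25]
246 416 [0.5019 0.2214 0.1635] [23 21 24]
240 415 [0.5347 0.2297 0.1979] [29 27 25]
268 413 [0.4959 0.218  0.1022] [50 31 18]
285 413 [0.5197 0.2308 0.0754] [102  97  94]
265 322 [0.487  0.2298 0.0942]
300 312 [0.4827 0.2287 0.132 ]
300 330 [0.49   0.2303 0.1327]
330 310 [0.4824 0.2293 0.156 ]
250 322 [0.4868 0.2315 0.0761]
[0.48905564 0.21930919 0.09663075] [ 2.82644314e-01 -7.39428451e-02  1.91810847e+00  3.89988996e-05
  1.29452221e+00  1.25650171e-01]
```

View pics/crop3.png

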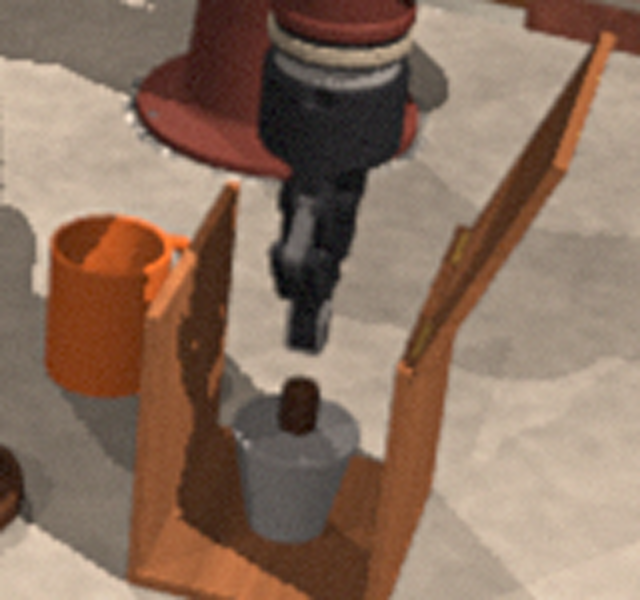

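Run:
```python
from h import *
from scipy.spatial.transform import Rotation as Ro
for n in range(2):
    s=state(); i=cams.camera_info('wrist');p,d=cams.grab_frame('wrist')
    W=world('wrist',d,i)
    R=Ro.from_quat(s['tool_rot'][[1,2,3,0]]).as_matrix()
    T=(W-s['tool_pos'])@R
    ok=(abs(T[...,2])<.03)&(abs(T[...,1])<.03)&(T[...,0]<0.02)&(p.max(-1)<110)
    # print along image column 312 the tool coordinates
    for v in range(288,345,4): print(v,T[v,312].round(4),p[v,312])
    break
Rc=cv2.Rodrigues(np.array(i['rvec'],float))[0];c=-Rc.T@np.array(i['tvec']).ravel()
print(c, s['tool_pos'])
```

```text
288 [-0.0076  0.0018 -0.0036] [59 39 27]
292 [-0.0082 -0.0002 -0.0036] [60 39 25]
296 [-0.0068 -0.0031 -0.0037] [67 57 56]
300 [-0.0381  0.0109 -0.003 ] [77 76 72]
304 [-0.0424  0.0113 -0.003 ] [76 73 69]
308 [-0.0454  0.0112 -0.0029] [82 79 77]
312 [-0.048   0.0109 -0.0029] [75 72 67]
316 [-0.0509  0.0108 -0.0028] [74 73 70]
320 [-0.0541  0.0109 -0.0028] [109 105 102]
324 [-0.0561  0.0105 -0.0027] [129 127 121]
328 [-0.0593  0.0108 -0.0027] [128 126 117]
332 [-0.0614  0.0104 -0.0026] [132 130 123]
336 [-0.0644  0.0107 -0.0026] [133 129 123]
340 [-0.0667  0.0107 -0.0025] [132 130 122]
344 [-0.0685  0.0103 -0.0025] [165 160 155]
[0.4756539  0.2995513  0.27040314] [0.48905564 0.21930919 0.09663075]
```

Run:
```python
from h import *
from scipy.spatial.transform import Rotation as Ro
R=Ro.from_quat([-.0561,.705,.0561,.7047]).as_matrix()
W=np.load('wrist2.npy');T=(W-np.array([.4885,.221,.0845]))@R
for u in (190,205,212,428,440,455):
    print(u,[(v,T[v,u].round(3).tolist()) for v in range(308,372,6)])
```

```text
190 [(308, [0.084, -0.059, -0.102]), (314, [0.084, -0.065, -0.102]), (320, [-0.055, 0.011, -0.048]), (326, [-0.058, 0.011, -0.047]), (332, [-0.062, 0.011, -0.045]), (338, [-0.066, 0.011, -0.044]), (344, [-0.07, 0.012, -0.043]), (350, [-0.072, 0.01, -0.042]), (356, [-0.071, 0.008, -0.043]), (362, [-0.071, 0.005, -0.043]), (368, [-0.072, 0.004, -0.043])]
205 [(308, [0.083, -0.059, -0.09]), (314, [-0.049, 0.011, -0.044]), (320, [-0.054, 0.011, -0.043]), (326, [-0.055, 0.009, -0.043]), (332, [-0.055, 0.006, -0.043]), (338, [-0.057, 0.005, -0.042]), (344, [-0.058, 0.003, -0.042]), (350, [-0.057, -0.0, -0.043]), (356, [-0.059, -0.002, -0.042]), (362, [-0.059, -0.004, -0.043]), (368, [-0.059, -0.007, -0.043])]
212 [(308, [0.083, -0.059, -0.084]), (314, [-0.046, 0.009, -0.043]), (320, [-0.046, 0.006, -0.043]), (326, [-0.047, 0.004, -0.042]), (332, [-0.048, 0.002, -0.042]), (338, [-0.048, -0.001, -0.043]), (344, [-0.049, -0.003, -0.043]), (350, [-0.05, -0.005, -0.043]), (356, [-0.05, -0.008, -0.043]), (362, [-0.051, -0.01, -0.043]), (368, [0.015, -0.063, -0.066])]
428 [(308, [0.084, -0.06, 0.
[... 301 characters left out ...]
0.011, 0.043])]
440 [(308, [0.085, -0.06, 0.097]), (314, [-0.049, 0.011, 0.047]), (320, [-0.054, 0.011, 0.045]), (326, [-0.058, 0.011, 0.044]), (332, [-0.062, 0.01, 0.043]), (338, [-0.062, 0.008, 0.043]), (344, [-0.063, 0.007, 0.043]), (350, [-0.064, 0.004, 0.043]), (356, [-0.064, 0.002, 0.043]), (362, [-0.065, 0.0, 0.043]), (368, [-0.067, -0.001, 0.042])]
455 [(308, [0.083, -0.059, 0.108]), (314, [0.084, -0.065, 0.109]), (320, [0.083, -0.07, 0.109]), (326, [-0.058, 0.011, 0.049]), (332, [-0.063, 0.011, 0.048]), (338, [-0.065, 0.01, 0.047]), (344, [-0.07, 0.011, 0.045]), (350, [-0.072, 0.01, 0.044]), (356, [-0.077, 0.011, 0.042]), (362, [-0.077, 0.009, 0.043]), (368, [-0.077, 0.007, 0.043])]
```

play_rows(
  motion=[
    [-1,[0,0,0],0],
    [-1,[0,0,0],0],
    [-1,[0,0,0],0],
    [-1,[0,0,0],0],
    [-1,[0,0,-0.01],0],
  ],
)

```text
time: 6.4
tool_pos: [0.4892, 0.2194, 0.0862]
tool_rot: [0.706, -0.055, 0.704, 0.056]
contact_force: [0.4, 0.2, -0.6]
gripper_width: 0.848
```

play_rows(
  motion=[
    [-1,[0,0,-0.015],0],
    [-1,[0,0,-0.03],0],
    [-1,[0,0,-0.041],0],
    [-1,[0,0,-0.044],0],
    [-1,[0,0,-0.044],0],
  ],
)

```text
time: 6.9
tool_pos: [0.4872, 0.2188, 0.0398]
tool_rot: [0.704, -0.056, 0.706, 0.055]
contact_force: [-0.9, 0.5, -0.3]
gripper_width: 1.002
```

play_rows(
  motion=[
    [-0.4,[0,0,0],0],
    [0,[0,0,0],0],
    [0.4,[0,0,0],0],
    [1,[0,0,0],0],
    [1,[0,0,0],0],
  ],
)

```text
time: 7.4
tool_pos: [0.4897, 0.2198, 0.0449]
tool_rot: [0.706, -0.055, 0.704, 0.056]
contact_force: [-4.7, -0.2, 15.1]
gripper_width: 0.237
```

play_rows(
  motion=[
    [1,[0,0,0.002],0],
    [1,[0,0,0.004],0],
    [1,[0,0,0.004],0],
  ],
)

```text
time: 7.7
tool_pos: [0.488, 0.219, 0.0451]
tool_rot: [0.705, -0.055, 0.705, 0.055]
contact_force: [-0.0, -0.3, -0.8]
gripper_width: 0.234
```

Run:
```python
from h import *
i=cams.camera_info('wrist');p,d=grab('wrist','wrist4.png');np.save('wrist4.npy',world('wrist',d,i)); p,_=cams.grab_frame('scene')
cv2.imwrite('pics/crop4.png',cv2.resize(p[170:320,340:500,::-1],None,fx=4,fy=4,interpolation=cv2.INTER_CUBIC))
s=state(); print(s['tool_pos'].round(4),s['contact_force'].round(1),s['gripper_width'])
```

```text
[0.4879 0.219  0.045 ] [-0.1 -0.8  1.8] 0.23527007494563454
```

View pics/wrist4.png

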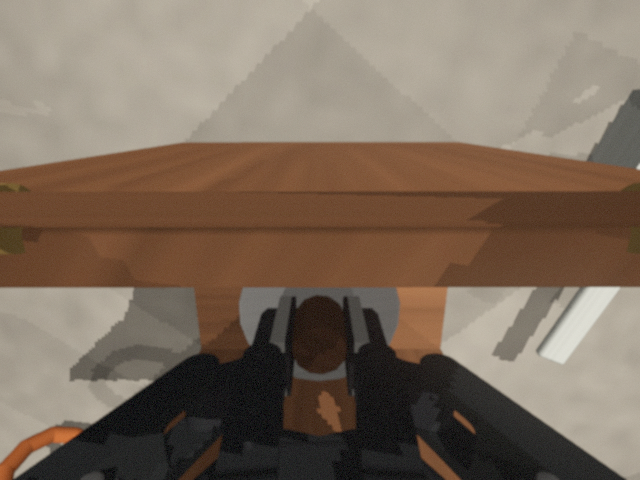

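View pics/crop4.png

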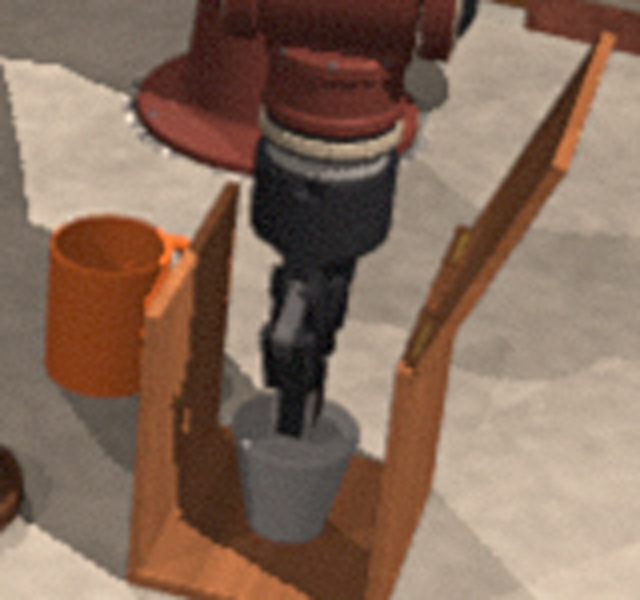

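play_rows(
  motion=[
    [1,[0,0,0.01],0],
    [1,[0,0,0.03],0],
    [1,[0,0,0.06],0],
    [1,[0,0,0.09],0],
    [1,[0,0,0.12],0],
  ],
)

```text
time: 8.3
tool_pos: [0.4877, 0.2189, 0.1663]
tool_rot: [0.705, -0.055, 0.705, 0.055]
contact_force: [0.3, 0.1, -1.8]
gripper_width: 0.237
```

play_rows(
  motion=[
    [1,[0,0,0.03],0],
    [1,[0,0,0.05],0],
    [1,[0,0,0.05],0],
    [1,[0,0,0.05],0],
  ],
)

```text
time: 8.7
tool_pos: [0.4878, 0.2189, 0.2147]
tool_rot: [0.705, -0.055, 0.705, 0.055]
contact_force: [1.0, -0.3, -1.8]
gripper_width: 0.235
```

Run:
```python
from h import *
i=cams.camera_info('wrist');s=state();p,d=grab('wrist','wrist5.png');np.save('wrist5.npy',world('wrist',d,i)); p,_=grab('scene','scene5.png')
print(s['tool_pos'].round(4),s['contact_force'].round(1),s['gripper_width'])
```

```text
[0.4878 0.2189 0.2147] [ 1.  -0.3 -1.8] 0.23476359406429637
```

View pics/wrist5.png

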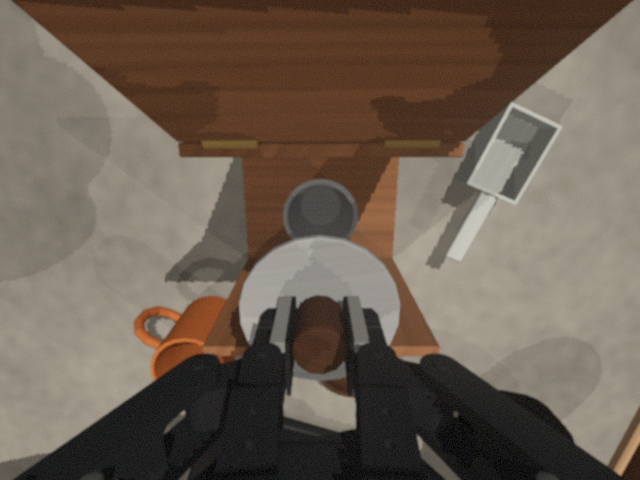

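View pics/scene5.png

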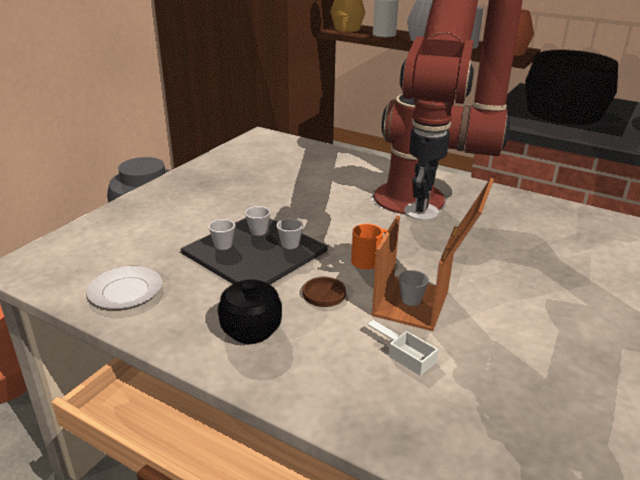

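Run:
```python
from h import *
W=np.load('wrist5.npy'); P=W.reshape(-1,3)
print('disc pts',[W[v,u].round(4).tolist() for v,u in [(245,320),(290,255),(290,385),(315,260),(315,380)]])
D=np.hypot(P[:,0]-.4885,P[:,1]-.219); m=(D<.04)&(P[:,2]>.22)&(P[:,2]<.26)
print(np.percentile(P[m][:,2],[5,50,95]))
z=np.median(W[285:290,250:260,2]); m=(D<.045)&(abs(P[:,2]-z)<.004); print('disc mec',mec(P[m]),z)
m=(D<.045)&(abs(P[:,2]-.07)<.006); print('starter rim',mec(P[m]),circ(P[m]), np.median(P[m][:,2]))
```

```text
disc pts [[0.483, 0.2513, 0.2463], [0.4586, 0.2268, 0.2464], [0.5139, 0.2353, 0.2459], [0.462, 0.2152, 0.2466], [0.5145, 0.2227, 0.2453]]
[0.24452456 0.2456956  0.25593669]
disc mec (array([487.7, 218.9]), 36.3, 9992) 0.245785312516502
starter rim (array([489.4, 219.1]), 33.8, 1022) (array([0.4891, 0.2197, 0.0306]), np.float64(0.0014), 1022) 0.07057147096068729
```

play_rows(
  motion=[
    [1,[0.014,-0.035,0],0],
    [1,[0.03,-0.075,0],0],
    [1,[0.046,-0.115,0],0],
    [1,[0.062,-0.155,0],0],
    [1,[0.0755,-0.188,0],0],
  ],
)

```text
time: 9.3
tool_pos: [0.5629, 0.029, 0.2127]
tool_rot: [0.704, -0.055, 0.706, 0.055]
contact_force: [0.3, 0.2, -1.0]
gripper_width: 0.24
```

play_rows(
  motion=[
    [1,[0,0,-0.04],0],
    [1,[0,0,-0.08],0],
    [1,[0,0,-0.12],0],
    [1,[0,0,-0.15],0],
    [1,[0,0,-0.16],0],
  ],
)

```text
time: 9.8
tool_pos: [0.5587, 0.0312, 0.0486]
tool_rot: [0.701, -0.055, 0.709, 0.056]
contact_force: [-0.5, -0.3, -0.6]
gripper_width: 0.24
```

Run:
```python
from h import *
cams.grab_frame('top')
i=cams.camera_info('wrist');s=state();p,d=grab('wrist','wrist6.png');W=world('wrist',d,i); 
p,dd=grab('scene','scene6.png')
print(s['tool_pos'].round(4),s['contact_force'].round(1),s['gripper_width'])
P=W.reshape(-1,3)
D=np.hypot(P[:,0]-.563,P[:,1]-.031);z=s['tool_pos'][2]+.031
m=(D<.045)&(abs(P[:,2]-z)<.004); print('disc mec',mec(P[m]),z)
m=(D<.07)&(P[:,2]>.01)&(P[:,2]<.025); print('holder',mec(P[m]),circ(P[m]),circ(P[m],.048))
t,dt=cams.grab_frame('top');P=world('top',dt).reshape(-1,3)
```

```text
[0.5593 0.0312 0.0492] [-1.5 -0.4 -1.8] 0.23975273206755002
disc mec (array([559.3,  31.2]), 36.2, 9994) 0.08023437258004043
holder (array([562.9,  30.9]), 50.9, 3130) (array([0.5629, 0.0317, 0.0473]), np.float64(0.0016), 3130) (array([0.5629, 0.0308]), np.float64(0.0016), 3130)
```

View pics/wrist6.png

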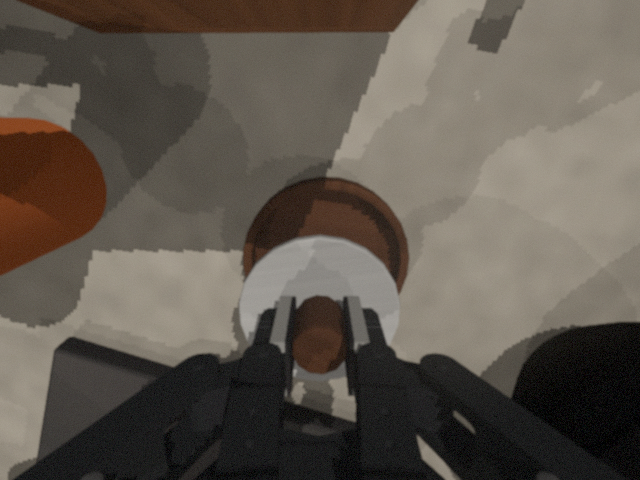

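play_rows(
  motion=[
    [1,[0,0,-0.02],0],
    [1,[0,0,-0.04],0],
    [1,[0,0,-0.052],0],
    [1,[0,0,-0.058],0],
    [1,[0,0,-0.06],0],
  ],
)

```text
time: 10.5
tool_pos: [0.564, 0.031, -0.0045]
tool_rot: [0.705, -0.056, 0.705, 0.055]
contact_force: [-0.3, 0.2, -0.1]
gripper_width: 0.239
```

play_rows(
  motion=[
    [1,[0,0,0],0],
    [1,[0,0,0],0],
    [1,[0,0,0],0],
    [1,[0,0,-0.002],0],
  ],
)

```text
time: 10.9
tool_pos: [0.5642, 0.0309, -0.0062]
tool_rot: [0.705, -0.056, 0.704, 0.055]
contact_force: [0.6, -0.5, -0.3]
gripper_width: 0.234
```

play_rows(
  motion=[
    [1,[0,0,-0.002],0],
    [1,[0,0,-0.004],0],
    [1,[0,0,-0.006],0],
    [1,[0,0,-0.007],0],
    [1,[0,0,-0.007],0],
  ],
)

```text
time: 11.4
tool_pos: [0.5633, 0.031, -0.0143]
tool_rot: [0.705, -0.055, 0.705, 0.055]
contact_force: [0.8, 1.5, 0.6]
gripper_width: 0.239
```

play_rows(
  motion=[
    [1,[0,0,-0.001],0],
    [1,[0,0,-0.002],0],
    [1,[0,0,-0.002],0],
  ],
)

```text
time: 11.7
tool_pos: [0.5638, 0.0309, -0.015]
tool_rot: [0.705, -0.056, 0.705, 0.055]
contact_force: [-2.0, -0.3, 4.9]
gripper_width: 0.239
```

Contact (about 5 N): resting. Release and rise.

play_rows(
  motion=[
    [0.3,[0,0,0.001],0],
    [-0.2,[0,0,0.001],0],
    [-0.6,[0,0,0.001],0],
    [-1,[0,0,0.001],0],
    [-1,[0,0,0.001],0],
  ],
)

```text
time: 12.2
tool_pos: [0.5634, 0.031, -0.0151]
tool_rot: [0.705, -0.055, 0.705, 0.055]
contact_force: [0.2, 0.4, -0.1]
gripper_width: 0.99
```

play_rows(
  motion=[
    [-1,[0,0,0],0],
    [-1,[0,0,0.02],0],
    [-1,[0,0,0.06],0],
    [-1,[0,0,0.1],0],
    [-1,[0,0,0.14],0],
  ],
)

```text
time: 12.7
tool_pos: [0.5631, 0.031, 0.1262]
tool_rot: [0.705, -0.055, 0.705, 0.055]
contact_force: [-0.0, -0.4, -0.3]
gripper_width: 1.002
```

Run:
```python
from h import *
for k in range(3): cams.grab_frame('scene')
i=cams.camera_info('wrist');s=state();p,d=grab('wrist','wrist7.png');W=world('wrist',d,i); 
print(s['tool_pos'].round(4),s['contact_force'].round(1),s['gripper_width'],s['joint_pos'].round(3))
P=W.reshape(-1,3)
D=np.hypot(P[:,0]-.563,P[:,1]-.031)
m=(D<.05)&(abs(P[:,2]-.015)<.003); print('disc+rim',np.percentile(P[m][:,2],[5,50,95]),mec(P[m]))
m=(D<.04)&(abs(P[:,2]-.015)<.003); print('disc',mec(P[m]))
m=(D<.04)&(P[:,2]>.038)&(P[:,2]<.05); print('knob',mec(P[m]),np.median(P[m][:,2]))
t,dt=grab('top','top7.png');P=world('top',dt).reshape(-1,3)
for t in ['tumbler']: print(t,[(np.round(r['at'],3).tolist(),round(r['score'],2)) for r in nets.landmark_of('top',t)][:6])
for x,y in [(.54,-.286),(.441,-.142),(.435,-.252)]:
    m=(np.hypot(P[:,0]-x,P[:,1]-y)<.05)&(P[:,2]>.068)&(P[:,2]<.085); print(mec(P[m]),circ(P[m]))
```

```text
[0.5663 0.0308 0.1294] [-0.2 -0.7 -0.8] 1.0006572165850924 [-0.077 -0.036  1.824 -0.     1.345 -0.234]
disc+rim [0.01460103 0.01607865 0.01742433] (array([563.,  31.]), 50.0, 7401)
disc (array([564.3,  30.8]), 36.0, 4946)
knob (array([564. ,  31.2]), 11.0, 641) 0.04361313689058866
tumbler [([0.434, -0.252, 0.014], 0.93), ([0.537, -0.286, 0.017], 0.92), ([0.443, -0.142, 0.018], 0.81), ([0.487, 0.224, 0.01], 0.59), ([0.493, 0.218, 0.002], 0.2)]
(array([ 541. , -289.1]), 34.0, 295) (array([ 0.5411, -0.2885,  0.0307]), np.float64(0.0015), 295)
(array([ 446.2, -145. ]), 33.8, 287) (array([ 0.446 , -0.1447,  0.0305]), np.float64(0.0016), 287)
(array([ 434.7, -254. ]), 34.0, 295) (array([ 0.435 , -0.253 ,  0.0306]), np.float64(0.0015), 295)
```

View pics/wrist7.png

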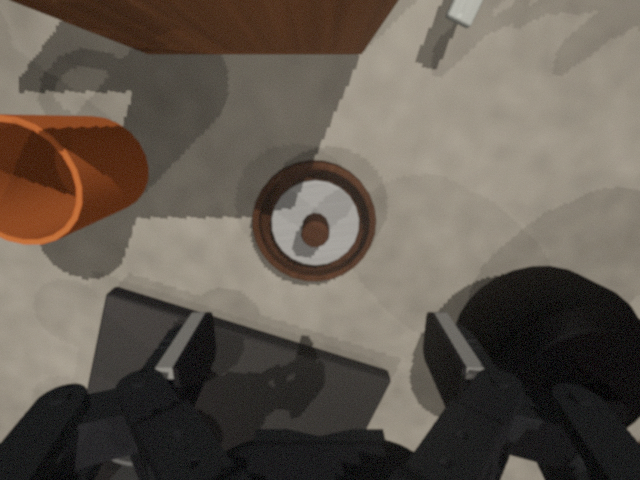

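View pics/top7.png

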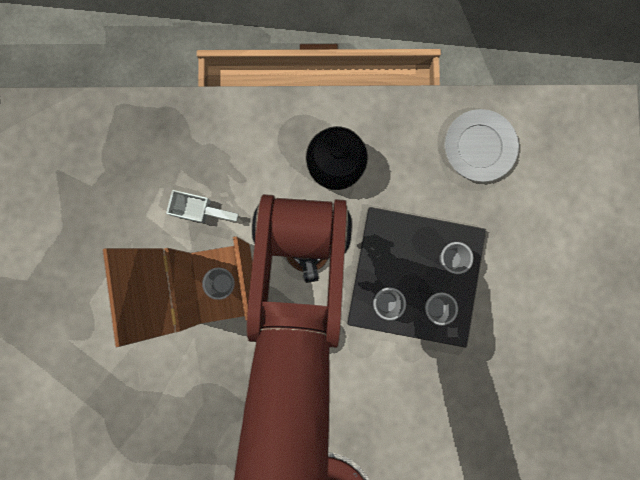

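play_rows(
  motion=[
    [-1,[-0.02,-0.03,0.03],0],
    [-1,[-0.045,-0.065,0.06],0],
    [-1,[-0.07,-0.1,0.07],0],
    [-1,[-0.095,-0.137,0.07],0],
    [-1,[-0.121,-0.173,0.07],0],
  ],
)

```text
time: 13.5
tool_pos: [0.4408, -0.1429, 0.1935]
tool_rot: [0.704, -0.055, 0.706, 0.056]
contact_force: [1.4, -0.4, 0.1]
gripper_width: 0.999
```

```bash
cat >> h.py <<'E'
def look(x,y,z=.078,fn=None,settle=4):
    for k in range(settle): cams.grab_frame('scene')
    i=cams.camera_info('wrist');s=state();p,d=cams.grab_frame('wrist');W=world('wrist',d,i)
    if fn: cv2.imwrite('pics/'+fn,p[:,:,::-1])
    P=W.reshape(-1,3);D=np.hypot(P[:,0]-x,P[:,1]-y)
    m=(D<.05)&(abs(P[:,2]-z)<.006)
    print('tool',s['tool_pos'].round(4),s['contact_force'].round(1),round(s['gripper_width'],3))
    print('rim',mec(P[m]) if m.sum()>5 else m.sum(),np.median(P[m][:,2]) if m.any() else 0)
    return W,s
E
python3 -c "
from h import *
look(.445,-.142,fn='wrist8.png')
"
```

```text
tool [ 0.4414 -0.1422  0.1932] [ 0.1  0.  -0.6] 0.998
rim (array([ 444.3, -142.4]), 33.8, 1717) 0.07849500216689757
```

View pics/wrist8.png

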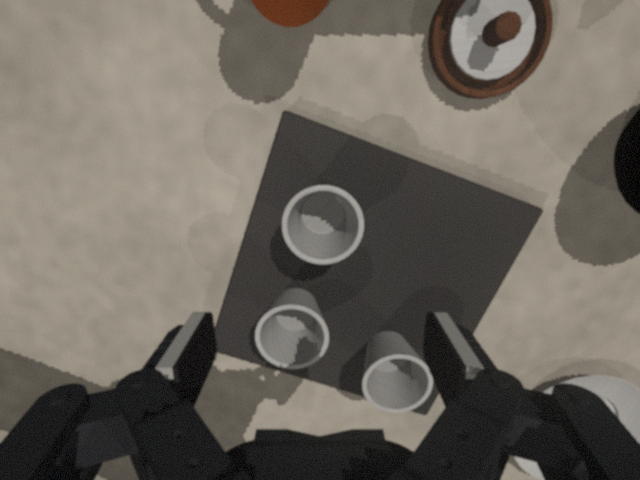

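play_rows(
  motion=[
    [-1,[0.003,0,-0.04],0],
    [-1,[0.003,0,-0.08],0],
    [-1,[0.003,0,-0.115],0],
    [-1,[0.003,0,-0.13],0],
    [-1,[0.003,0,-0.13],0],
  ],
)

```text
time: 14.25
tool_pos: [0.4433, -0.1393, 0.0609]
tool_rot: [0.702, -0.055, 0.707, 0.058]
contact_force: [0.2, 0.2, -0.5]
gripper_width: 0.998
```

```bash
python3 -c "
from h import *
look(.445,-.142,fn='wrist9.png')
"
```

```text
tool [ 0.4469 -0.142   0.0665] [ 0.5 -0.2 -0.2] 1.0
rim (array([ 443.8, -142.4]), 34.1, 4907) 0.07840681896869275
```

View pics/wrist9.png

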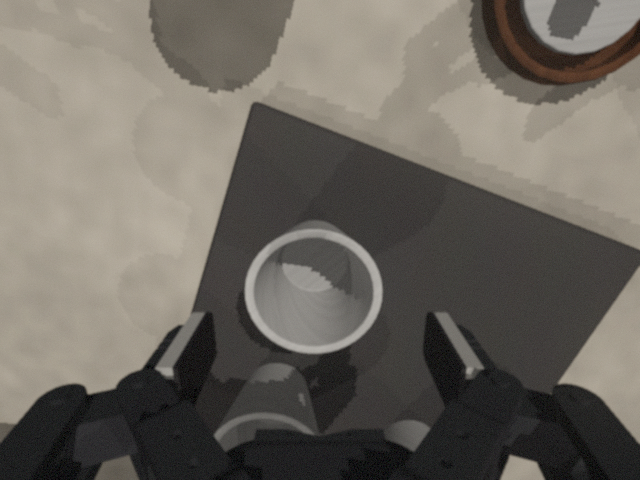

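play_rows(
  motion=[
    [-1,[-0.003,0,-0.012],0],
    [-1,[-0.003,0,-0.024],0],
    [-1,[-0.003,0,-0.036],0],
    [-1,[-0.003,0,-0.044],0],
    [-1,[-0.003,0,-0.046],0],
  ],
)

```text
time: 15.0
tool_pos: [0.4412, -0.1414, 0.0171]
tool_rot: [0.704, -0.055, 0.706, 0.056]
contact_force: [-0.3, 0.1, -0.1]
gripper_width: 1.0
```

play_rows(
  motion=[
    [-1,[0,0,0],0],
    [-0.85,[0,0,0],0],
    [-0.75,[0,0,0],0],
    [-0.65,[0,0,0],0],
    [-0.6,[0,0,0],0],
  ],
)

```text
time: 15.5
tool_pos: [0.443, -0.1422, 0.0195]
tool_rot: [0.705, -0.056, 0.705, 0.055]
contact_force: [0.8, 0.8, -0.2]
gripper_width: 0.802
```

play_rows(
  motion=[
    [0,[0,0,0],0],
    [1,[0,0,0],0],
    [1,[0,0,0],0],
    [1,[0,0,0.002],0],
    [1,[0,0,0.006],0],
  ],
)

```text
time: 16.0
tool_pos: [0.4419, -0.1417, 0.0246]
tool_rot: [0.705, -0.055, 0.705, 0.056]
contact_force: [0.1, -0.8, -1.8]
gripper_width: 0.731
```

play_rows(
  motion=[
    [1,[0,0,0.02],0],
    [1,[0,0,0.05],0],
    [1,[0,0,0.09],0],
    [1,[0,0,0.12],0],
    [1,[0,0,0.12],0],
  ],
)

```text
time: 16.5
tool_pos: [0.4454, -0.1435, 0.1506]
tool_rot: [0.708, -0.057, 0.702, 0.054]
contact_force: [0.5, 0.1, -0.5]
gripper_width: 0.729
```

```bash
python3 -c "
from h import *
look(.444,-.142,.078+.125,fn='wrist10.png'); grab('scene','scene10.png')
"
```

```text
tool [ 0.4413 -0.1414  0.143 ] [-0.2  0.4 -2.3] 0.733
rim (array([ 440.7, -135.4]), 45.2, 8909) 0.20126191032669605
```

View pics/wrist10.png

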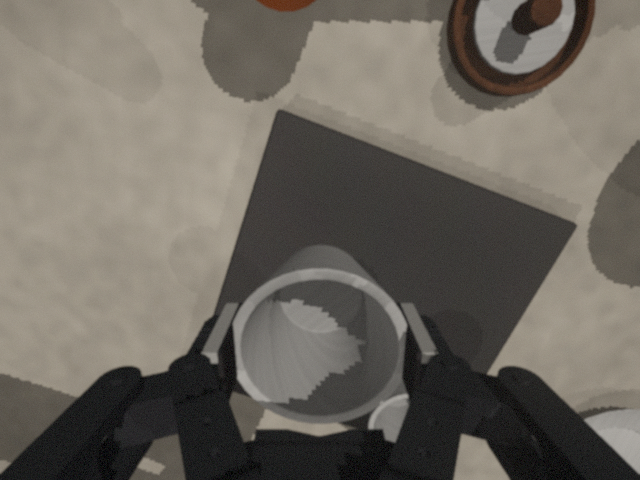

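View pics/scene10.png

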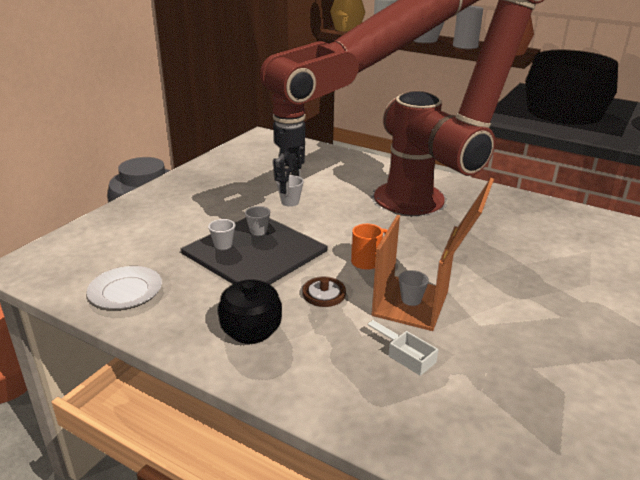

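```bash
cat >> h.py <<'E'
from scipy.spatial.transform import Rotation as Ro
def held(W,s,dz0=.058,fn=None):
    """rim of held tumbler in tool coordinates: plane tilt + centre"""
    R=Ro.from_quat(s['tool_rot'][[1,2,3,0]]).as_matrix(); T=(W-s['tool_pos'])@R
    m=(abs(T[...,2])<.027)&(np.hypot(T[...,1],T[...,2])<.05)&(abs(T[...,0]+dz0)<.008)
    Q=T[m]; Pw=W[m]
    # keep top envelope: in each angular bin highest
    for it in range(4):
        c,r=cv2.minEnclosingCircle((Pw[:,:2]*1000).astype(np.float32)); c=np.array(c)/1000
        A=np.c_[Pw[:,:2]-c,np.ones(len(Pw))]; k,*_=np.linalg.lstsq(A,Pw[:,2],rcond=None)
        res=Pw[:,2]-A@k; g=abs(res)<[.004,.003,.002,.002][it]; Pw=Pw[g]
    far=np.hypot(*(Pw[:,:2]-c).T)
    print('held rim',c.round(4),'r',round(r,1),'rim z',k[2].round(4),'tilt xy',k[:2].round(3),len(Pw),'rel tool',(c-s['tool_pos'][:2]).round(4),(k[2]-s['tool_pos'][2]).round(4))
E
python3 -c "
from h import *
W,s=look(.444,-.142,.203,settle=0); held(W,s)
"
```

```text
tool [ 0.4412 -0.1414  0.1428] [ 0.2  0.6 -1.5] 0.736
rim (array([ 440.3, -135.3]), 45.1, 8840) 0.20106063600622848
held rim [ 0.4416 -0.1421] r 34.5 rim z 0.2007 tilt xy [0.01  0.018] 4475 rel tool [ 0.0004 -0.0007] 0.0579
```

play_rows(
  motion=[
    [1,[0,0.01,0.04],0],
    [1,[0.007,0.05,0.08],0],
    [1,[0.014,0.095,0.09],0],
    [1,[0.02,0.14,0.09],0],
    [1,[0.026,0.185,0.09],0],
  ],
)

```text
time: 17.35
tool_pos: [0.4686, 0.0448, 0.2352]
tool_rot: [0.705, -0.055, 0.705, 0.055]
contact_force: [0.4, -0.3, -0.7]
gripper_width: 0.731
```

play_rows(
  motion=[
    [1,[0.006,0.045,0],0],
    [1,[0.012,0.09,0],0],
    [1,[0.018,0.135,0],0],
    [1,[0.022,0.17,0],0],
    [1,[0.022,0.1765,0],0],
  ],
)

```text
time: 17.85
tool_pos: [0.4898, 0.2225, 0.2335]
tool_rot: [0.704, -0.057, 0.706, 0.057]
contact_force: [-0.0, -1.2, -1.6]
gripper_width: 0.732
```

```bash
python3 -c "
from h import *
W,s=look(.489,.2195,.070,fn='wrist11.png',settle=5); held(W,s)
"
```

```text
tool [0.4904 0.2183 0.2345] [ 0.9  0.  -0.8] 0.73
rim (array([489.1, 218.7]), 33.8, 1287) 0.07054444506908618
held rim [0.4908 0.2179] r 34.5 rim z 0.2924 tilt xy [0.011 0.017] 4486 rel tool [ 0.0004 -0.0004] 0.0579
```

View pics/wrist11.png

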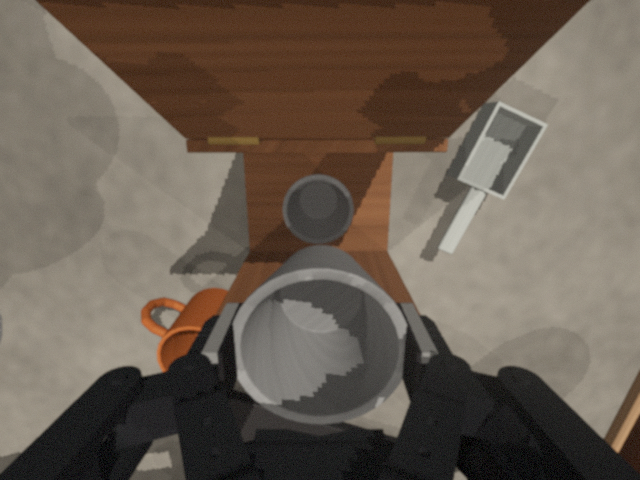

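play_rows(
  motion=[
    [1,[-0.001,0.001,-0.035],0],
    [1,[-0.0015,0.001,-0.07],0],
    [1,[-0.0015,0.001,-0.105],0],
    [1,[-0.0015,0.001,-0.13],0],
    [1,[-0.0015,0.001,-0.14],0],
  ],
)

```text
time: 18.65
tool_pos: [0.487, 0.2187, 0.0917]
tool_rot: [0.703, -0.055, 0.707, 0.054]
contact_force: [-0.2, -0.0, -1.4]
gripper_width: 0.736
```

play_rows(
  motion=[
    [1,[0,0,-0.003],0],
    [1,[0,0,-0.006],0],
    [1,[0,0,-0.009],0],
    [1,[0,0,-0.012],0],
    [1,[0,0,-0.012],0],
  ],
)

```text
time: 19.15
tool_pos: [0.4892, 0.2206, 0.0834]
tool_rot: [0.705, -0.055, 0.705, 0.056]
contact_force: [-0.6, -0.4, -1.9]
gripper_width: 0.732
```

```bash
python3 -c "
from h import *
W,s=look(.489,.2195,.070,fn='wrist12.png',settle=4); held(W,s)
p,_=cams.grab_frame('scene')
cv2.imwrite('pics/crop12.png',cv2.resize(p[170:320,340:500,::-1],None,fx=4,fy=4,interpolation=cv2.INTER_CUBIC))
"
```

```text
tool [0.4892 0.2206 0.0833] [-0.4  0.1 -2.2] 0.731
rim (array([488.7, 219.9]), 33.5, 1688) 0.07070987505306901
held rim [0.4894 0.2202] r 34.3 rim z 0.1412 tilt xy [0.013 0.016] 4504 rel tool [ 0.0002 -0.0004] 0.0579
```

View pics/crop12.png

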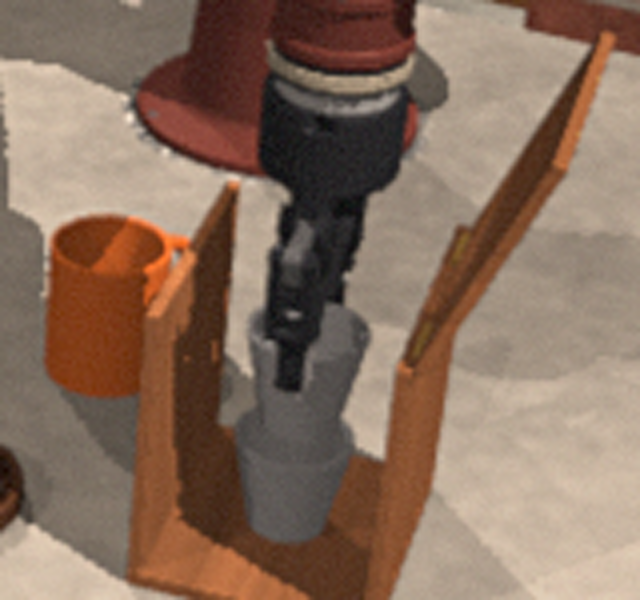

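View pics/wrist12.png

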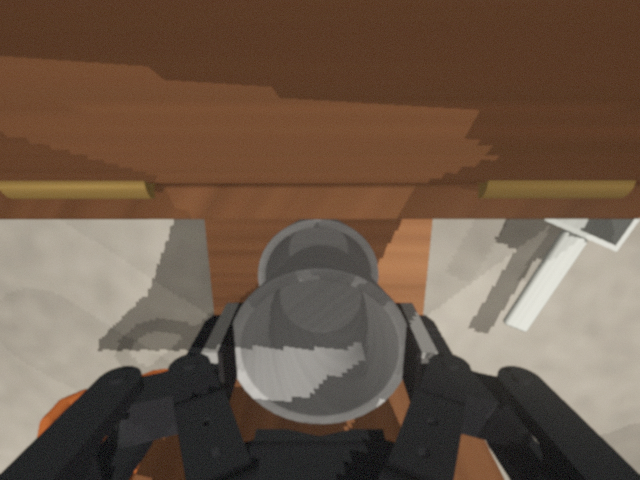

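Run:
```python
from h import *
W,s=look(.489,.2195,.070,settle=0)
R=Ro.from_quat(s['tool_rot'][[1,2,3,0]]).as_matrix(); T=(W-s['tool_pos'])@R
for u in (222,228,234,404,410,416):
    print(u,[(v,T[v,u].round(3).tolist()) for v in range(292,330,4)])
p,d=cams.grab_frame('scene');Ws=world('scene',d)
for (cx,cy) in [(290,385),(290,370),(290,350),(275,300),(300,385)]:
    u,v=340+cx//4,170+cy//4; print(u,v,Ws[v,u].round(4),p[v,u])
```

```text
tool [0.4891 0.2206 0.0832] [ 0.2  0.2 -0.6] 0.733
rim (array([488.8, 219.3]), 33.6, 1689) 0.07065368700654316
222 [(292, [0.073, -0.04, -0.072]), (296, [0.073, -0.044, -0.073]), (300, [0.071, -0.046, -0.073]), (304, [0.073, -0.05, -0.073]), (308, [0.072, -0.053, -0.073]), (312, [0.071, -0.056, -0.073]), (316, [-0.052, 0.011, -0.037]), (320, [-0.054, 0.011, -0.036]), (324, [-0.057, 0.011, -0.035]), (328, [-0.061, 0.012, -0.035])]
228 [(292, [0.073, -0.04, -0.068]), (296, [0.072, -0.043, -0.068]), (300, [0.072, -0.046, -0.068]), (304, [-0.042, 0.011, -0.037]), (308, [-0.045, 0.011, -0.036]), (312, [-0.047, 0.01, -0.036]), (316, [-0.051, 0.011, -0.035]), (320, [-0.054, 0.011, -0.034]), (324, [-0.056, 0.011, -0.034]), (328, [-0.059, 0.011, -0.033])]
234 [(292, [0.072, -0.04, -0.063]), (296, [0.073, -0.044, -0.064]), (300, [0.072, -0.046, -0.064]), (304, [-0.043, 0.011, -0.034]), (308, [-0.045, 0.011, -0.034]), (312, [-0.048, 0.011, -0.033]), (316, [-0.052, 0.011, -0.032]), (320, [-0.057, 0.013, -0.031]), (324, [-0.057, 0.011, -0.031]), (328, [-0.058, 0.01, -0.031])]
404 [(292, [0.073, -
[... 426 characters left out ...]
-0.045, 0.011, 0.036]), (312, [-0.048, 0.011, 0.035]), (316, [-0.051, 0.011, 0.034]), (320, [-0.054, 0.011, 0.034]), (324, [-0.056, 0.01, 0.033]), (328, [-0.059, 0.01, 0.033])]
416 [(292, [0.073, -0.04, 0.072]), (296, [0.072, -0.043, 0.072]), (300, [0.072, -0.046, 0.073]), (304, [0.071, -0.049, 0.073]), (308, [0.072, -0.053, 0.073]), (312, [-0.048, 0.011, 0.038]), (316, [-0.052, 0.012, 0.036]), (320, [-0.054, 0.011, 0.036]), (324, [-0.057, 0.011, 0.035]), (328, [-0.059, 0.011, 0.035])]
412 266 [0.5324 0.2285 0.1316] [32 31 32]
412 262 [0.5316 0.2272 0.141 ] [26 28 31]
412 257 [0.5292 0.2251 0.1516] [12  9  7]
408 245 [0.5535 0.2226 0.1932] [26 26 25]
415 266 [0.5242 0.2322 0.1284] [82 75 72]
```

play_rows(
  motion=[
    [1,[0,-0.0005,-0.008],0],
    [1,[0,-0.001,-0.016],0],
    [1,[0,-0.001,-0.024],0],
    [1,[0,-0.001,-0.031],0],
    [1,[0,-0.001,-0.034],0],
  ],
)

```text
time: 20.05
tool_pos: [0.4881, 0.2192, 0.0474]
tool_rot: [0.704, -0.056, 0.706, 0.055]
contact_force: [0.8, 0.1, -1.8]
gripper_width: 0.727
```

play_rows(
  motion=[
    [1,[0,0,-0.001],0],
    [1,[0,0,-0.003],0],
    [1,[0,0,-0.005],0],
    [1,[0,0,-0.006],0],
    [1,[0,0,-0.006],0],
  ],
)

```text
time: 20.55
tool_pos: [0.489, 0.2195, 0.043]
tool_rot: [0.705, -0.055, 0.705, 0.055]
contact_force: [-0.6, 0.3, -0.8]
gripper_width: 0.731
```

play_rows(
  motion=[
    [1,[0,0,-0.001],0],
    [1,[0,0,-0.002],0],
    [1,[0,0,-0.003],0],
    [1,[0,0,-0.004],0],
    [1,[0,0,-0.004],0],
  ],
)

```text
time: 21.05
tool_pos: [0.4888, 0.2194, 0.0388]
tool_rot: [0.705, -0.055, 0.705, 0.055]
contact_force: [-0.9, -0.2, -2.9]
gripper_width: 0.728
```

play_rows(
  motion=[
    [1,[0,0,-0.001],0],
    [1,[0,0,-0.002],0],
    [1,[0,0,-0.002],0],
  ],
)

```text
time: 21.35
tool_pos: [0.4885, 0.2194, 0.0367]
tool_rot: [0.704, -0.056, 0.705, 0.055]
contact_force: [-2.7, -1.3, -0.9]
gripper_width: 0.731
```

play_rows(
  motion=[
    [1,[0,0,-0.0005],0],
    [1,[0,0,-0.001],0],
    [1,[0,0,-0.001],0],
  ],
)

```text
time: 21.65
tool_pos: [0.4884, 0.2194, 0.0359]
tool_rot: [0.704, -0.056, 0.705, 0.055]
contact_force: [-5.0, -0.2, 3.7]
gripper_width: 0.734
```

play_rows(
  motion=[
    [1,[-0.001,0,0],0],
    [-0.6,[-0.001,0,0],0],
    [-0.8,[-0.001,0,0],0],
    [-1,[-0.001,0,0],0],
    [-1,[-0.001,0,0],0],
  ],
)

```text
time: 22.15
tool_pos: [0.4885, 0.2196, 0.0363]
tool_rot: [0.705, -0.055, 0.705, 0.056]
contact_force: [-0.2, 0.4, 0.3]
gripper_width: 1.001
```

```bash
python3 -c "
from h import *
W,s=look(.489,.2195,.093,fn='wrist13.png',settle=2); held(W,s)
"
```

```text
tool [0.4882 0.2195 0.0361] [0.5 0.4 0.9] 1.0
rim (array([487.3, 229.7]), 48.6, 6388) 0.09266782474238605
held rim [0.4903 0.2051] r 27.8 rim z 0.0905 tilt xy [ 0.023 -0.157] 2209 rel tool [ 0.0021 -0.0144] 0.0543
```

View pics/wrist13.png

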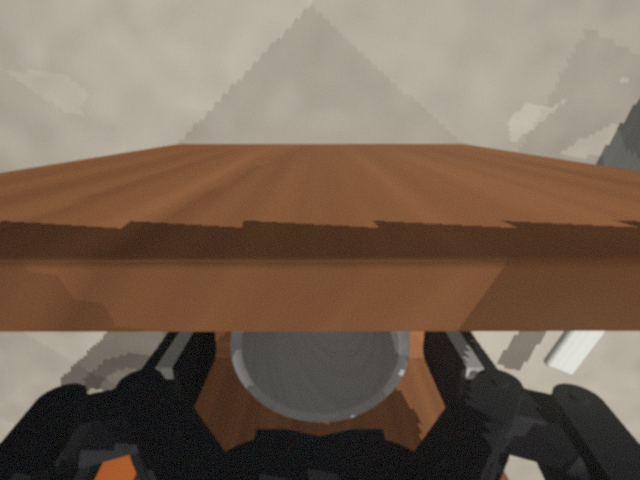

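play_rows(
  motion=[
    [-1,[0,0,0.015],0],
    [-1,[0,0,0.04],0],
    [-1,[0,0,0.08],0],
    [-1,[0,0,0.12],0],
    [-1,[0,0,0.16],0],
  ],
)

```text
time: 22.8
tool_pos: [0.4879, 0.2195, 0.1989]
tool_rot: [0.705, -0.055, 0.704, 0.056]
contact_force: [0.6, 0.0, 0.9]
gripper_width: 1.004
```

```bash
python3 -c "
from h import *
W,s=look(.489,.2195,.093,fn='wrist14.png',settle=4)
p,d=grab('top','top14.png');P=world('top',d).reshape(-1,3)
D=np.hypot(P[:,0]-.49,P[:,1]-.217);m=(D<.05)&(abs(P[:,2]-.093)<.008);print(np.percentile(P[m][:,2],[5,50,95]))
for x,y in [(.541,-.289),(.435,-.253)]:
    m=(np.hypot(P[:,0]-x,P[:,1]-y)<.05)&(P[:,2]>.068)&(P[:,2]<.085); print(mec(P[m]),circ(P[m]))
"
```

```text
tool [0.489  0.2198 0.1987] [ 0.5 -0.1 -0.4] 0.997
rim (array([488.9, 218.8]), 33.8, 1779) 0.09304703985952019
[0.08733168 0.09171905 0.09494418]
(array([ 541. , -289.6]), 34.1, 290) (array([ 0.541 , -0.2885,  0.0307]), np.float64(0.0015), 290)
(array([ 435.3, -254.2]), 33.9, 290) (array([ 0.4351, -0.2531,  0.0307]), np.float64(0.0015), 290)
```

View pics/wrist14.png

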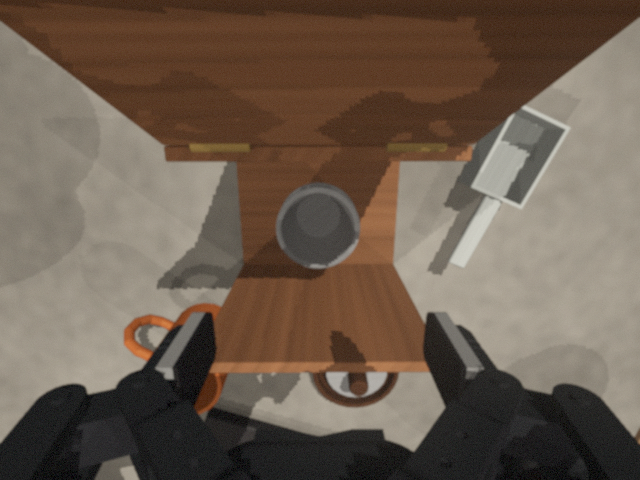

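play_rows(
  motion=[
    [-1,[-0.005,-0.04,0.01],0],
    [-1,[-0.01,-0.085,0.01],0],
    [-1,[-0.016,-0.13,0.01],0],
    [-1,[-0.022,-0.175,0.01],0],
    [-1,[-0.028,-0.22,0.01],0],
  ],
)

```text
time: 23.6
tool_pos: [0.4584, -0.0018, 0.204]
tool_rot: [0.704, -0.055, 0.706, 0.056]
contact_force: [0.7, -0.0, -0.3]
gripper_width: 1.0
```

play_rows(
  motion=[
    [-1,[-0.006,-0.045,0],0],
    [-1,[-0.012,-0.09,0],0],
    [-1,[-0.018,-0.135,0],0],
    [-1,[-0.023,-0.18,0],0],
    [-1,[-0.028,-0.224,0],0],
  ],
)

```text
time: 24.1
tool_pos: [0.4305, -0.2258, 0.204]
tool_rot: [0.704, -0.054, 0.706, 0.056]
contact_force: [1.2, 0.8, 0.3]
gripper_width: 1.001
```

play_rows(
  motion=[
    [-1,[0,-0.027,-0.04],0],
    [-1,[0,-0.027,-0.08],0],
    [-1,[0,-0.027,-0.11],0],
    [-1,[0,-0.027,-0.12],0],
    [-1,[0,-0.027,-0.12],0],
  ],
)

```text
time: 24.6
tool_pos: [0.4302, -0.25, 0.0831]
tool_rot: [0.703, -0.054, 0.706, 0.057]
contact_force: [-0.0, -1.0, -0.2]
gripper_width: 1.003
```

```bash
python3 -c "
from h import *
W,s=look(.434,-.251,.078,fn='wrist15.png',settle=4)
"
```

```text
tool [ 0.4333 -0.2523  0.0882] [-1.1  0.4  0.4] 1.001
rim (array([ 432.9, -251.2]), 34.1, 3903) 0.07843990957600297
```

View pics/wrist15.png

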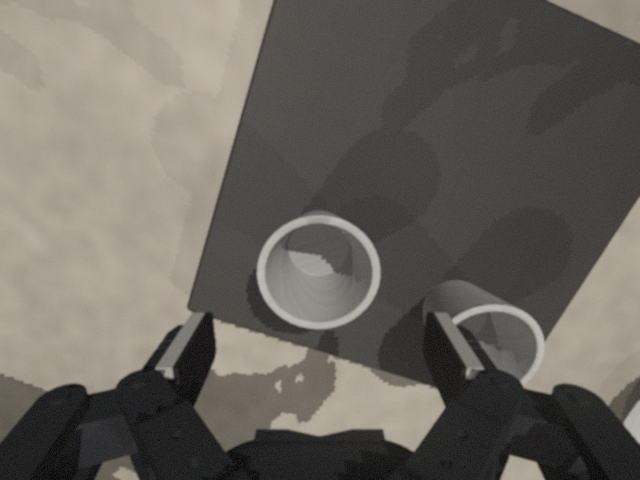

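play_rows(
  motion=[
    [-1,[0,0.001,-0.02],0],
    [-1,[0,0.001,-0.04],0],
    [-1,[0,0.001,-0.056],0],
    [-1,[0,0.001,-0.066],0],
    [-1,[0,0.001,-0.068],0],
  ],
)

```text
time: 25.35
tool_pos: [0.4319, -0.2503, 0.0177]
tool_rot: [0.705, -0.055, 0.705, 0.056]
contact_force: [0.2, -0.6, 0.2]
gripper_width: 1.0
```

play_rows(
  motion=[
    [-1,[0,0,0],0],
    [-0.85,[0,0,0],0],
    [-0.75,[0,0,0],0],
    [-0.65,[0,0,0],0],
    [-0.6,[0,0,0],0],
  ],
)

```text
time: 25.85
tool_pos: [0.4322, -0.2507, 0.0184]
tool_rot: [0.705, -0.056, 0.705, 0.055]
contact_force: [0.1, 0.1, 0.0]
gripper_width: 0.8
```

play_rows(
  motion=[
    [0,[0,0,0],0],
    [1,[0,0,0],0],
    [1,[0,0,0],0],
    [1,[0,0,0.002],0],
    [1,[0,0,0.006],0],
  ],
)

```text
time: 26.35
tool_pos: [0.4315, -0.2501, 0.0235]
tool_rot: [0.705, -0.055, 0.705, 0.056]
contact_force: [-0.2, 0.6, -1.3]
gripper_width: 0.734
```

play_rows(
  motion=[
    [1,[0,0,0.02],0],
    [1,[0,0,0.05],0],
    [1,[0,0,0.09],0],
    [1,[0,0,0.13],0],
    [1,[0,0,0.17],0],
  ],
)

```text
time: 26.85
tool_pos: [0.4315, -0.2501, 0.1952]
tool_rot: [0.705, -0.055, 0.705, 0.056]
contact_force: [0.2, -0.7, -1.5]
gripper_width: 0.732
```

```bash
python3 -c "
from h import *
W,s=look(.434,-.251,.078,fn='wrist16.png',settle=4); held(W,s)
"
```

```text
tool [ 0.4324 -0.2508  0.195 ] [-0.7  0.2 -1.8] 0.734
rim 0 0
held rim [ 0.4323 -0.2514] r 34.3 rim z 0.2538 tilt xy [0.007 0.015] 4485 rel tool [-0.     -0.0006] 0.0588
```

play_rows(
  motion=[
    [1,[0.005,0.04,0.015],0],
    [1,[0.01,0.085,0.025],0],
    [1,[0.016,0.13,0.025],0],
    [1,[0.022,0.175,0.025],0],
    [1,[0.028,0.22,0.025],0],
  ],
)

```text
time: 27.6
tool_pos: [0.4586, -0.0286, 0.2163]
tool_rot: [0.704, -0.055, 0.706, 0.056]
contact_force: [0.4, 0.1, -1.1]
gripper_width: 0.735
```

play_rows(
  motion=[
    [1,[0.006,0.045,0],0],
    [1,[0.012,0.09,0],0],
    [1,[0.018,0.135,0],0],
    [1,[0.023,0.18,0],0],
    [1,[0.027,0.22,0],0],
  ],
)

```text
time: 28.1
tool_pos: [0.4854, 0.1914, 0.2159]
tool_rot: [0.703, -0.056, 0.707, 0.056]
contact_force: [0.9, -0.6, -0.8]
gripper_width: 0.731
```

play_rows(
  motion=[
    [1,[0.0012,0.02,0],0],
    [1,[0.0012,0.0303,0],0],
    [1,[0.0012,0.0303,-0.02],0],
    [1,[0.0012,0.0303,-0.05],0],
    [1,[0.0012,0.0303,-0.08],0],
  ],
)

```text
time: 28.6
tool_pos: [0.4876, 0.219, 0.1368]
tool_rot: [0.704, -0.055, 0.705, 0.055]
contact_force: [0.5, -0.3, -0.9]
gripper_width: 0.732
```

```bash
python3 -c "
from h import *
W,s=look(.489,.2195,.093,fn='wrist17.png',settle=5); held(W,s)
"
```

```text
tool [0.4885 0.2194 0.1396] [ 0.1 -0.6  0.2] 0.731
rim (array([488.5, 218.8]), 33.9, 1564) 0.09315018804193842
held rim [0.4888 0.2188] r 34.2 rim z 0.1984 tilt xy [0.005 0.018] 4508 rel tool [ 0.0003 -0.0006] 0.0588
```

View pics/wrist17.png

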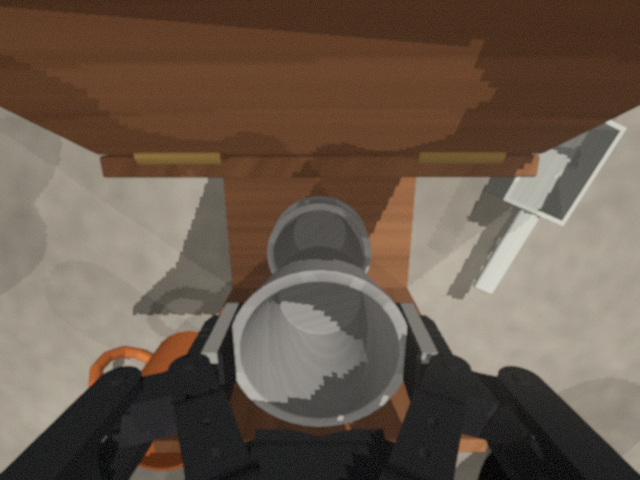

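Well aligned. Lower: contact expected at tool z ≈ 0.058.

play_rows(
  motion=[
    [1,[0,0,-0.02],0],
    [1,[0,0,-0.04],0],
    [1,[0,0,-0.058],0],
    [1,[0,0,-0.068],0],
    [1,[0,0,-0.072],0],
  ],
)

```text
time: 29.4
tool_pos: [0.4885, 0.2198, 0.0673]
tool_rot: [0.705, -0.055, 0.705, 0.055]
contact_force: [0.0, -0.2, -0.8]
gripper_width: 0.733
```

play_rows(
  motion=[
    [1,[0,0,0],0],
    [1,[0,0,-0.001],0],
    [1,[0,0,-0.003],0],
    [1,[0,0,-0.004],0],
    [1,[0,0,-0.005],0],
  ],
)

```text
time: 29.9
tool_pos: [0.4884, 0.2198, 0.0622]
tool_rot: [0.705, -0.055, 0.705, 0.055]
contact_force: [0.5, 0.7, -1.0]
gripper_width: 0.735
```

play_rows(
  motion=[
    [1,[0,0,-0.001],0],
    [1,[0,0,-0.002],0],
    [1,[0,0,-0.002],0],
  ],
)

```text
time: 30.2
tool_pos: [0.488, 0.2197, 0.0598]
tool_rot: [0.705, -0.055, 0.705, 0.055]
contact_force: [-0.3, 0.3, -0.9]
gripper_width: 0.736
```

play_rows(
  motion=[
    [1,[0,0,-0.0005],0],
    [1,[0,0,-0.001],0],
    [1,[0,0,-0.001],0],
  ],
)

```text
time: 30.5
tool_pos: [0.4882, 0.2198, 0.0589]
tool_rot: [0.705, -0.055, 0.705, 0.055]
contact_force: [-0.0, 0.4, -0.7]
gripper_width: 0.733
```

play_rows(
  motion=[
    [1,[0,0,-0.0005],0],
    [1,[0,0,-0.001],0],
    [1,[0,0,-0.001],0],
  ],
)

```text
time: 30.8
tool_pos: [0.4881, 0.2198, 0.0579]
tool_rot: [0.705, -0.055, 0.705, 0.055]
contact_force: [0.2, -0.4, -1.7]
gripper_width: 0.733
```

play_rows(
  motion=[
    [1,[0,0,-0.0005],0],
    [1,[0,0,-0.001],0],
    [1,[0,0,-0.001],0],
  ],
)

```text
time: 31.1
tool_pos: [0.4882, 0.2197, 0.0569]
tool_rot: [0.705, -0.055, 0.705, 0.055]
contact_force: [-0.1, -0.7, 0.0]
gripper_width: 0.732
```

play_rows(
  motion=[
    [1,[0,0,-0.0005],0],
    [-0.6,[0,0,-0.0005],0],
    [-0.8,[0,0,-0.0005],0],
    [-1,[0,0,-0.0005],0],
    [-1,[0,0,-0.0005],0],
  ],
)

```text
time: 31.6
tool_pos: [0.4883, 0.2198, 0.0566]
tool_rot: [0.705, -0.055, 0.705, 0.055]
contact_force: [-0.1, 0.2, 0.9]
gripper_width: 1.001
```

play_rows(
  motion=[
    [-1,[0,0,0],0],
    [-1,[0,0,0.02],0],
    [-1,[0,0,0.06],0],
    [-1,[0,0,0.1],0],
    [-1,[0,0,0.14],0],
  ],
)

```text
time: 32.1
tool_pos: [0.4879, 0.2197, 0.1978]
tool_rot: [0.705, -0.055, 0.705, 0.055]
contact_force: [0.6, 0.0, 0.4]
gripper_width: 1.002
```

```bash
python3 -c "
from h import *
W,s=look(.489,.2195,.116,fn='wrist18.png',settle=4)
p,d=grab('top','top18.png');P=world('top',d).reshape(-1,3)
for x,y in [(.541,-.289),(.435,-.253)]:
    m=(np.hypot(P[:,0]-x,P[:,1]-y)<.05)&(P[:,2]>.068)&(P[:,2]<.085); print(mec(P[m]) if m.sum()>9 else 0)
"
```

```text
tool [0.489 0.22  0.198] [ 1.   0.1 -1.1] 1.0
rim (array([489. , 218.6]), 34.0, 1980) 0.11519176275553886
(array([ 540.9, -289.2]), 34.1, 293)
0
```

View pics/wrist18.png

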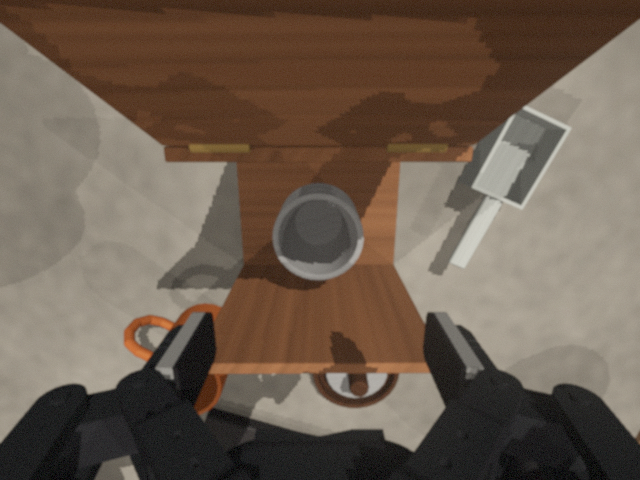

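View pics/top18.png

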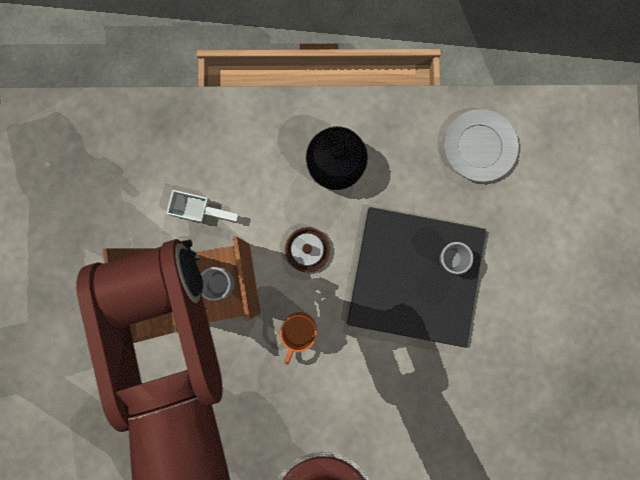

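play_rows(
  motion=[
    [-1,[0.004,-0.04,0.01],0],
    [-1,[0.008,-0.085,0.01],0],
    [-1,[0.013,-0.13,0.01],0],
    [-1,[0.018,-0.175,0.01],0],
    [-1,[0.023,-0.22,0.01],0],
  ],
)

```text
time: 32.9
tool_pos: [0.51, -0.0017, 0.2042]
tool_rot: [0.704, -0.055, 0.706, 0.056]
contact_force: [-0.1, -0.2, -1.0]
gripper_width: 0.998
```

play_rows(
  motion=[
    [-1,[0.005,-0.045,0],0],
    [-1,[0.01,-0.09,0],0],
    [-1,[0.015,-0.135,0],0],
    [-1,[0.02,-0.18,0],0],
    [-1,[0.024,-0.225,0],0],
  ],
)

```text
time: 33.4
tool_pos: [0.5341, -0.2265, 0.2039]
tool_rot: [0.704, -0.055, 0.706, 0.056]
contact_force: [0.3, 0.3, 0.1]
gripper_width: 1.0
```

play_rows(
  motion=[
    [-1,[0.004,-0.04,-0.02],0],
    [-1,[0.004,-0.0615,-0.06],0],
    [-1,[0.004,-0.0615,-0.1],0],
    [-1,[0.004,-0.0615,-0.12],0],
    [-1,[0.004,-0.0615,-0.12],0],
  ],
)

```text
time: 33.9
tool_pos: [0.5349, -0.2842, 0.0792]
tool_rot: [0.701, -0.052, 0.708, 0.058]
contact_force: [-0.3, 0.9, -0.0]
gripper_width: 0.997
```

```bash
python3 -c "
from h import *
W,s=look(.540,-.2865,.078,fn='wrist19.png',settle=4)
"
```

```text
tool [ 0.5401 -0.2871  0.0881] [-0.1 -0.1 -0.2] 0.996
rim (array([ 539. , -286.9]), 34.1, 3919) 0.07844476871054568
```

View pics/wrist19.png

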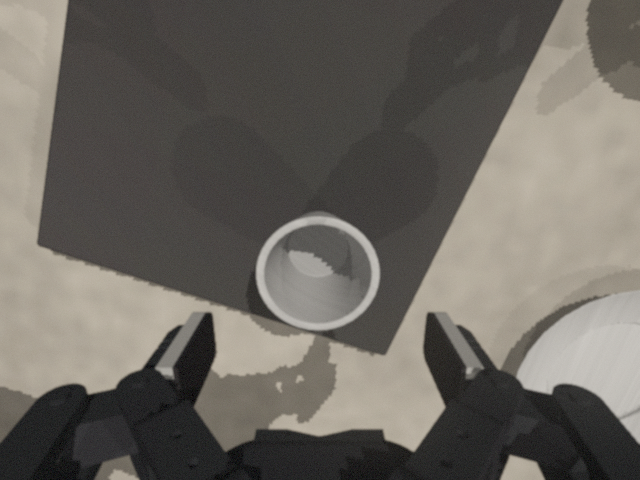

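play_rows(
  motion=[
    [-1,[-0.001,0,-0.02],0],
    [-1,[-0.001,0,-0.04],0],
    [-1,[-0.001,0,-0.056],0],
    [-1,[-0.001,0,-0.065],0],
    [-1,[-0.001,0,-0.067],0],
  ],
)

```text
time: 34.65
tool_pos: [0.5378, -0.2863, 0.0187]
tool_rot: [0.705, -0.055, 0.705, 0.056]
contact_force: [-0.0, -0.3, 0.8]
gripper_width: 1.0
```

play_rows(
  motion=[
    [-1,[0,0,0],0],
    [-0.85,[0,0,0],0],
    [-0.75,[0,0,0],0],
    [-0.65,[0,0,0],0],
    [-0.6,[0,0,0],0],
  ],
)

```text
time: 35.15
tool_pos: [0.5384, -0.2869, 0.0199]
tool_rot: [0.705, -0.056, 0.705, 0.055]
contact_force: [-0.5, 0.1, -0.4]
gripper_width: 0.799
```

play_rows(
  motion=[
    [0,[0,0,0],0],
    [1,[0,0,0],0],
    [1,[0,0,0],0],
    [1,[0,0,0.002],0],
    [1,[0,0,0.006],0],
  ],
)

```text
time: 35.65
tool_pos: [0.5373, -0.2861, 0.0245]
tool_rot: [0.704, -0.055, 0.706, 0.056]
contact_force: [-0.4, 0.1, -1.1]
gripper_width: 0.729
```

play_rows(
  motion=[
    [1,[0,0,0.02],0],
    [1,[0,0,0.05],0],
    [1,[0,0,0.09],0],
    [1,[0,0,0.13],0],
    [1,[0,0,0.17],0],
  ],
)

```text
time: 36.15
tool_pos: [0.5376, -0.2863, 0.1962]
tool_rot: [0.705, -0.055, 0.705, 0.056]
contact_force: [0.4, -0.8, -2.4]
gripper_width: 0.729
```

```bash
python3 -c "
from h import *
W,s=look(.54,-.286,.078,fn='wrist20.png',settle=4); held(W,s)
"
```

```text
tool [ 0.5385 -0.2869  0.1962] [-0.4  0.7 -2.8] 0.732
rim 0 0
held rim [ 0.5384 -0.287 ] r 34.3 rim z 0.2538 tilt xy [0.012 0.015] 4495 rel tool [-0.0001 -0.    ] 0.0575
```

play_rows(
  motion=[
    [1,[-0.004,0.04,0.015],0],
    [1,[-0.009,0.085,0.03],0],
    [1,[-0.013,0.13,0.03],0],
    [1,[-0.018,0.175,0.03],0],
    [1,[-0.022,0.22,0.03],0],
  ],
)

```text
time: 36.9
tool_pos: [0.5143, -0.0647, 0.2222]
tool_rot: [0.703, -0.055, 0.707, 0.056]
contact_force: [1.0, -0.3, -1.5]
gripper_width: 0.732
```

play_rows(
  motion=[
    [1,[-0.005,0.045,0],0],
    [1,[-0.009,0.09,0],0],
    [1,[-0.014,0.135,0],0],
    [1,[-0.018,0.18,0],0],
    [1,[-0.023,0.225,0],0],
  ],
)

```text
time: 37.4
tool_pos: [0.4912, 0.1598, 0.2222]
tool_rot: [0.703, -0.056, 0.707, 0.055]
contact_force: [1.5, -0.2, -1.7]
gripper_width: 0.733
```

play_rows(
  motion=[
    [1,[-0.003,0.03,0],0],
    [1,[-0.0047,0.055,0],0],
    [1,[-0.0047,0.0615,0],0],
    [1,[-0.0047,0.0615,-0.03],0],
    [1,[-0.0047,0.0615,-0.06],0],
  ],
)

```text
time: 37.9
tool_pos: [0.4883, 0.2194, 0.1638]
tool_rot: [0.705, -0.056, 0.705, 0.055]
contact_force: [-0.5, 0.4, -2.1]
gripper_width: 0.727
```

```bash
python3 -c "
from h import *
W,s=look(.489,.2195,.115,fn='wrist21.png',settle=5); held(W,s)
"
```

```text
tool [0.4887 0.2192 0.1658] [-0.3 -0.2 -1.9] 0.731
rim (array([488.6, 219. ]), 33.7, 1510) 0.11527561917382728
held rim [0.4891 0.2193] r 34.3 rim z 0.2233 tilt xy [0.011 0.016] 4494 rel tool [0.0004 0.    ] 0.0575
```

Aligned. Lower toward 0.085 then creep.

play_rows(
  motion=[
    [1,[0,0,-0.02],0],
    [1,[0,0,-0.04],0],
    [1,[0,0,-0.06],0],
    [1,[0,0,-0.071],0],
    [1,[0,0,-0.075],0],
  ],
)

```text
time: 38.7
tool_pos: [0.4886, 0.2196, 0.0905]
tool_rot: [0.705, -0.055, 0.705, 0.055]
contact_force: [0.7, 0.1, -1.6]
gripper_width: 0.732
```

play_rows(
  motion=[
    [1,[0,0,0],0],
    [1,[0,0,-0.001],0],
    [1,[0,0,-0.003],0],
    [1,[0,0,-0.005],0],
    [1,[0,0,-0.005],0],
  ],
)

```text
time: 39.2
tool_pos: [0.4884, 0.2198, 0.0855]
tool_rot: [0.705, -0.055, 0.705, 0.055]
contact_force: [-1.1, -0.3, -1.9]
gripper_width: 0.731
```

play_rows(
  motion=[
    [1,[0,0,-0.001],0],
    [1,[0,0,-0.002],0],
    [1,[0,0,-0.002],0],
  ],
)

```text
time: 39.5
tool_pos: [0.4884, 0.2197, 0.0833]
tool_rot: [0.705, -0.056, 0.705, 0.055]
contact_force: [-0.8, -0.7, -1.7]
gripper_width: 0.73
```

play_rows(
  motion=[
    [1,[0,0,-0.0005],0],
    [1,[0,0,-0.001],0],
    [1,[0,0,-0.0015],0],
    [1,[0,0,-0.0015],0],
  ],
)

```text
time: 39.9
tool_pos: [0.4884, 0.2197, 0.0819]
tool_rot: [0.705, -0.056, 0.705, 0.055]
contact_force: [-0.3, -1.0, -1.1]
gripper_width: 0.726
```

play_rows(
  motion=[
    [1,[0,0,-0.0005],0],
    [1,[0,0,-0.001],0],
    [1,[0,0,-0.001],0],
  ],
)

```text
time: 40.2
tool_pos: [0.4884, 0.2197, 0.0809]
tool_rot: [0.705, -0.056, 0.705, 0.055]
contact_force: [-1.2, -1.1, -1.6]
gripper_width: 0.73
```

play_rows(
  motion=[
    [1,[0,0,-0.0005],0],
    [1,[0,0,-0.001],0],
    [1,[0,0,-0.001],0],
  ],
)

```text
time: 40.5
tool_pos: [0.4884, 0.2197, 0.08]
tool_rot: [0.705, -0.056, 0.705, 0.055]
contact_force: [-1.7, -2.2, 0.2]
gripper_width: 0.73
```

Contact begins (weight being taken). Release and rise.

play_rows(
  motion=[
    [1,[0,0,-0.0005],0],
    [-0.6,[0,0,-0.0005],0],
    [-0.8,[0,0,-0.0005],0],
    [-1,[0,0,-0.0005],0],
    [-1,[0,0,-0.0005],0],
  ],
)

```text
time: 41.0
tool_pos: [0.4888, 0.22, 0.0797]
tool_rot: [0.705, -0.055, 0.705, 0.056]
contact_force: [0.4, 0.7, -0.3]
gripper_width: 1.003
```

play_rows(
  motion=[
    [-1,[0,0,0],0],
    [-1,[0,0,0.02],0],
    [-1,[0,0,0.06],0],
    [-1,[0,0,0.1],0],
    [-1,[0,0,0.14],0],
  ],
)

```text
time: 41.5
tool_pos: [0.4883, 0.2197, 0.2208]
tool_rot: [0.705, -0.055, 0.705, 0.055]
contact_force: [-0.1, 0.2, -0.2]
gripper_width: 0.999
```

Run:
```python
from h import *
W,s=look(.489,.2195,.138,fn='wrist22.png',settle=4)
grab('top','top22.png');p,d=grab('scene','scene22.png')
cv2.imwrite('pics/crop22.png',cv2.resize(p[170:320,340:500,::-1],None,fx=4,fy=4,interpolation=cv2.INTER_CUBIC))
for c in ['top','scene']:
  for t in ['tumbler','starter','cap']:
    nets and print(c,t,[(np.round(r['at'],3).tolist(),round(r['score'],2)) for r in nets.landmark_of(c,t)][:6])
P=W.reshape(-1,3);D=np.hypot(P[:,0]-.489,P[:,1]-.2195)
m=(D<.04)&(P[:,2]>.13)&(P[:,2]<.146);Q=P[m]
A=np.c_[Q[:,:2]-Q[:,:2].mean(0),np.ones(len(Q))];k=np.linalg.lstsq(A,Q[:,2],rcond=None)[0];print('tilt',k)
```

```text
tool [0.4893 0.22   0.221 ] [-0.1  0.1 -1.1] 0.997
rim (array([489.4, 219.7]), 33.9, 2029) 0.13743602995082121
top tumbler [([0.487, 0.221, 0.078], 0.97), ([0.49, 0.221, 0.052], 0.4)]
top starter [([0.489, 0.222, 0.01], 0.42)]
top cap [([0.562, 0.031, 0.0], 0.59)]
scene tumbler [([0.492, 0.218, 0.056], 0.8), ([0.489, 0.22, 0.031], 0.76), ([0.488, 0.224, 0.079], 0.67)]
scene starter [([0.487, 0.22, 0.012], 0.57)]
scene cap [([0.563, 0.027, 0.002], 0.64)]
tilt [-0.00087494  0.01999602  0.13653933]
```

View pics/crop22.png

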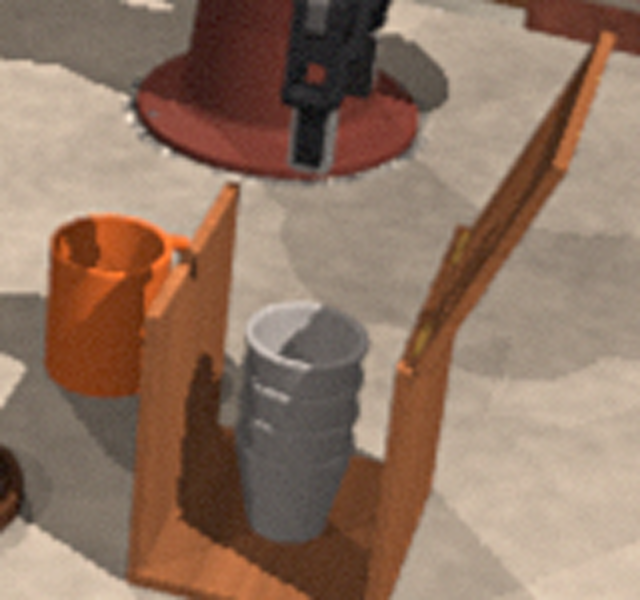

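View pics/scene22.png

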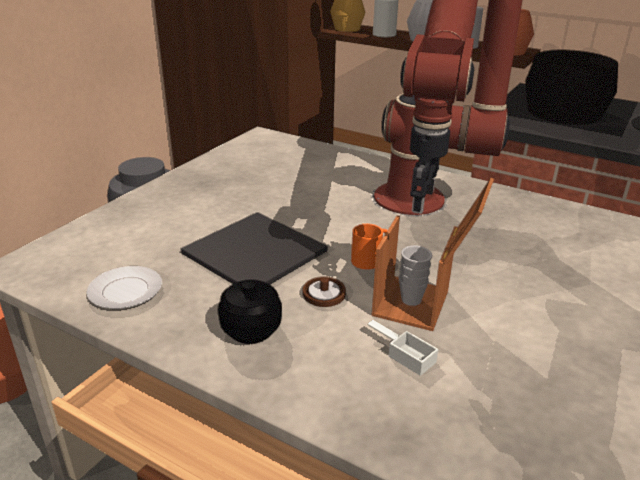

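play_rows(
  motion=[
    [0,[0,0,0.03],0],
    [1,[0,0,0.06],0],
    [1,[0,0,0.09],0],
    [1,[-0.005,0.03,0.1],0],
    [1,[-0.012,0.075,0.1],0],
  ],
)

```text
time: 42.65
tool_pos: [0.4781, 0.2947, 0.323]
tool_rot: [0.707, -0.054, 0.703, 0.055]
contact_force: [0.8, 1.0, -0.4]
gripper_width: 0.145
```

play_rows(
  motion=[
    [1,[-0.006,0.04,0],0],
    [1,[-0.012,0.08,0],0],
    [1,[-0.016,0.102,0],0],
    [1,[-0.016,0.102,0],0],
    [1,[-0.016,0.102,0],0],
  ],
)

```text
time: 43.15
tool_pos: [0.4604, 0.3967, 0.319]
tool_rot: [0.705, -0.056, 0.705, 0.055]
contact_force: [0.3, -0.0, 0.3]
gripper_width: -0.0
```

Run:
```python
from h import *
W,s=look(.489,.2195,.138,fn='wrist23.png',settle=3)
t=s['tool_pos'][:2]-[.489,.2195]; ex=np.array([-.158,.987]); print('stand x',t@ex,'y',t@np.array([-.987,-.158]),s['joint_pos'].round(2))
P=W.reshape(-1,3);X=(P[:,:2]-[.489,.2195])@ex; Y=(P[:,:2]-[.489,.2195])@np.array([-.987,-.158])
m=(abs(Y)<.06)&(abs(X-.13)<.02)&(P[:,2]>.28)&(P[:,2]<.325);print('lid edge',X[m].max() if m.any() else 0,P[m][:,2].max() if m.any() else 0,m.sum())
grab('scene','scene23.png')
```

```text
tool [0.4609 0.3958 0.3196] [-0.6 -0.1  0.9] 0.001
rim 0 0
stand x 0.17843082051424436 y -0.00011028232874260344 [ 0.59 -0.03  1.5  -0.    1.67  0.43]
lid edge 0.12909554955847777 0.309947419499841 1729
```

View pics/wrist23.png

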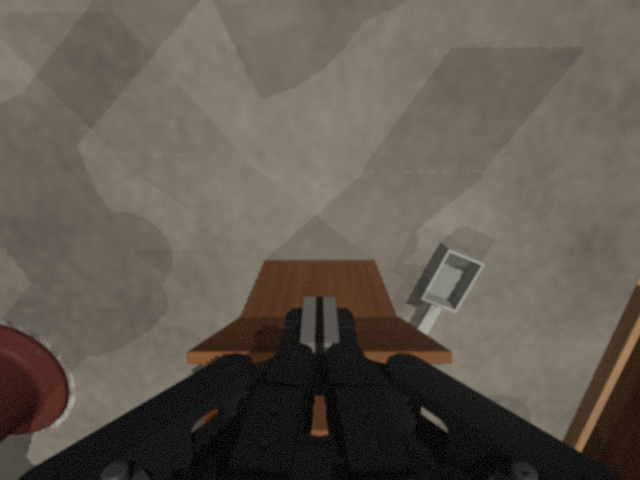

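View pics/scene23.png

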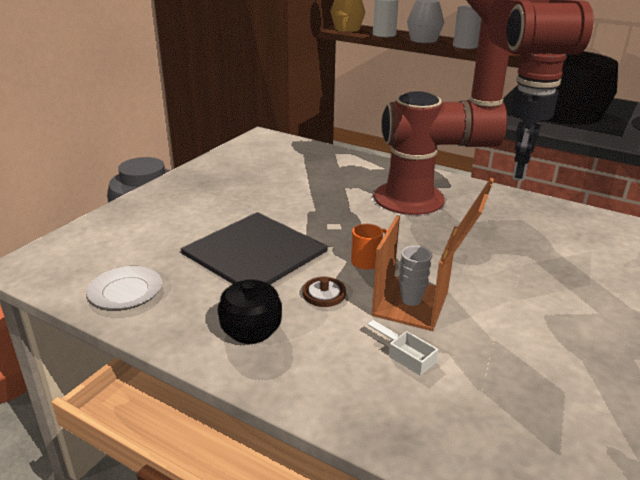

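play_rows(
  motion=[
    [1,[0,0,-0.03],0],
    [1,[0,0,-0.06],0],
    [1,[0,0,-0.07],0],
    [1,[0,0,-0.07],0],
    [1,[0,0,-0.07],0],
  ],
)

```text
time: 43.9
tool_pos: [0.461, 0.3968, 0.2509]
tool_rot: [0.705, -0.055, 0.704, 0.056]
contact_force: [-0.1, -0.4, -0.3]
gripper_width: 0.002
```

play_rows(
  motion=[
    [1,[0.0016,-0.01,0],0],
    [1,[0.0032,-0.02,0],0],
    [1,[0.0048,-0.03,0],0],
    [1,[0.0064,-0.04,0],0],
    [1,[0.008,-0.05,0],0],
  ],
)

```text
time: 44.4
tool_pos: [0.4688, 0.3461, 0.2501]
tool_rot: [0.705, -0.055, 0.705, 0.056]
contact_force: [-0.3, 1.4, 1.8]
gripper_width: 0.004
```

Run:
```python
from h import *
s=state();ex=np.array([-.158,.987]);t=s['tool_pos'][:2]-[.489,.2195];print(t@ex,s['tool_pos'],s['contact_force'].round(1))
p,d=grab('scene','scene24.png')
print([(np.round(r['at'],3).tolist(),round(r['score'],2)) for r in nets.landmark_of('scene','lid_edge')][:2])
```

```text
0.12813911939524228 [0.46878573 0.34609095 0.2501076 ] [-0.3  1.4  1.8]
[([0.468, 0.339, 0.307], 0.72)]
```

View pics/scene24.png

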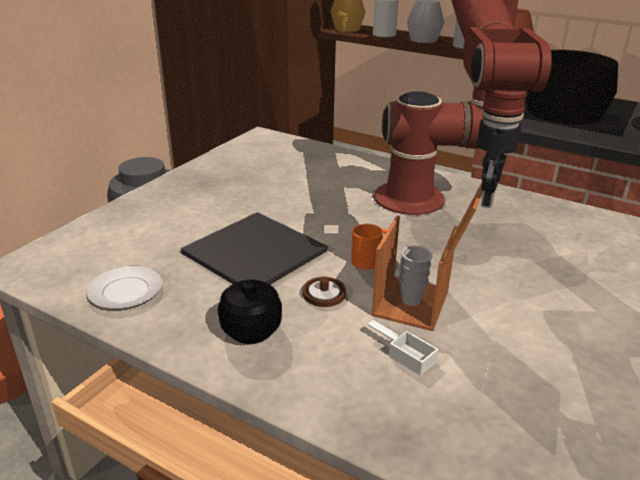

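play_rows(
  motion=[
    [1,[0.0013,-0.008,0],0],
    [1,[0.0026,-0.016,0],0],
    [1,[0.0038,-0.024,0],0],
    [1,[0.005,-0.032,0],0],
    [1,[0.006,-0.038,0],0],
  ],
)

```text
time: 45.0
tool_pos: [0.4746, 0.3079, 0.2494]
tool_rot: [0.705, -0.055, 0.705, 0.055]
contact_force: [-0.3, 0.5, 0.0]
gripper_width: 0.004
```

Run:
```python
from h import *
s=state();ex=np.array([-.158,.987]);t=s['tool_pos'][:2]-[.489,.2195];print(t@ex,s['tool_pos'],s['contact_force'].round(1))
p,d=grab('scene','scene25.png')
for r in nets.landmark_of('scene','lid_edge')[:2]: print(np.round(r['at'],3),(np.array(r['at'][:2])-[.489,.2195])@ex,r['score'])
```

```text
0.0895616960529083 [0.47458982 0.30793454 0.24940922] [-0.3  0.5  0. ]
[0.477 0.301 0.317] 0.08247070000000002 0.8
[0.559 0.031 0.001] -0.1974885 0.27
```

View pics/scene25.png

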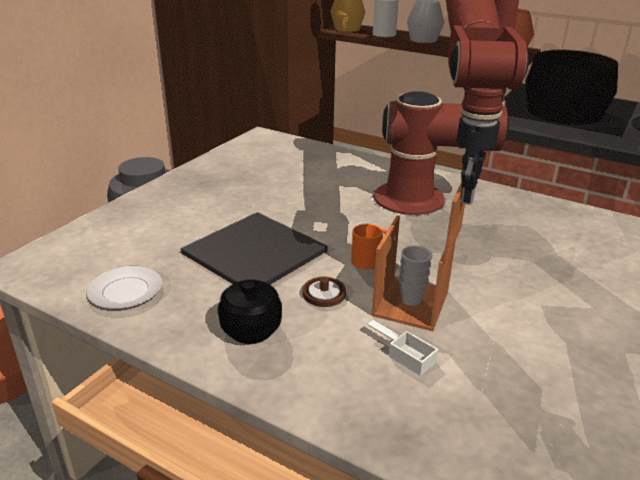

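play_rows(
  motion=[
    [1,[0.0016,-0.01,0],0],
    [1,[0.003,-0.018,0],0],
    [1,[0.003,-0.018,0],0],
    [1,[0,0,0],0],
    [1,[-0.006,0.04,0],0],
  ],
)

```text
time: 45.6
tool_pos: [0.4693, 0.3475, 0.2496]
tool_rot: [0.705, -0.054, 0.705, 0.054]
contact_force: [0.2, 0.3, -0.5]
gripper_width: 0.0
```

Run:
```python
from h import *
s=state();ex=np.array([-.158,.987]);t=s['tool_pos'][:2]-[.489,.2195];print(t@ex,s['tool_pos'],s['contact_force'].round(1))
p,d=grab('scene','scene26.png')
for r in nets.landmark_of('scene','lid_edge')[:2]: print(np.round(r['at'],3),(np.array(r['at'][:2])-[.489,.2195])@ex,r['score'])
```

```text
0.12947264827478958 [0.46926173 0.34751824 0.24964649] [ 0.2  0.3 -0.5]
[0.486 0.264 0.315] 0.044360000000000024 0.71
```

View pics/scene26.png

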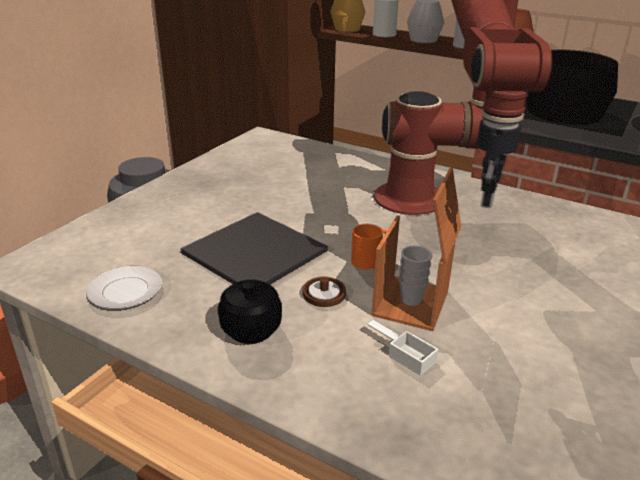

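Lid is past upright and falling freely; wait while backing off upward.

play_rows(
  motion=[
    [1,[-0.006,0.04,0],0],
    [1,[-0.006,0.04,0.03],0],
    [1,[-0.006,0.04,0.06],0],
    [1,[-0.006,0.04,0.09],0],
    [1,[-0.006,0.04,0.1],0],
  ],
)

```text
time: 46.2
tool_pos: [0.4635, 0.389, 0.3537]
tool_rot: [0.707, -0.055, 0.703, 0.056]
contact_force: [-0.3, -0.8, 1.0]
gripper_width: -0.003
```

play_rows(
  motion=[
    [1,[0,0,0],0],
    [1,[0,0,0],0],
    [1,[0,0,0],0],
    [1,[0,0,0],0],
    [1,[0,0,0],0],
  ],
)

```text
time: 46.7
tool_pos: [0.4622, 0.3885, 0.3481]
tool_rot: [0.704, -0.056, 0.706, 0.055]
contact_force: [1.2, 0.8, 0.2]
gripper_width: -0.002
```

play_rows(
  motion=[
    [1,[0,0,0],0],
    [1,[0,0,0],0],
    [1,[0,0,0],0],
    [1,[0,0,0],0],
    [1,[0,0,0],0],
  ],
)

```text
time: 47.2
tool_pos: [0.4625, 0.3888, 0.3496]
tool_rot: [0.705, -0.055, 0.705, 0.055]
contact_force: [0.9, 0.0, 0.4]
gripper_width: 0.006
```

play_rows(
  motion=[
    [1,[0,0,0],0],
    [1,[0,0,0],0],
    [1,[0,0,0],0],
    [1,[0,0,0],0],
    [1,[0,0,0],0],
  ],
)

```text
time: 47.7
tool_pos: [0.4625, 0.3888, 0.3495]
tool_rot: [0.705, -0.055, 0.705, 0.055]
contact_force: [-0.6, 0.1, -0.1]
gripper_width: -0.003
```

play_rows(
  motion=[
    [1,[0,0,0],0],
    [1,[0,0,0],0],
    [1,[0,0,0],0],
    [1,[0,0,0],0],
    [1,[0,0,0],0],
  ],
)

```text
time: 48.2
tool_pos: [0.4625, 0.3888, 0.3495]
tool_rot: [0.705, -0.055, 0.705, 0.055]
contact_force: [-0.1, -0.0, -0.4]
gripper_width: 0.003
```

play_rows(
  motion=[
    [1,[0,0,0],0],
    [1,[0,0,0],0],
    [1,[0,0,0],0],
    [1,[0,0,0],0],
    [1,[0,0,0],0],
  ],
)

```text
time: 48.7
tool_pos: [0.4625, 0.3888, 0.3495]
tool_rot: [0.705, -0.055, 0.705, 0.055]
contact_force: [0.5, 0.3, -0.3]
gripper_width: -0.005
```

Run:
```python
from h import *
p,d=grab('scene','scene27.png');W=world('scene',d)
cv2.imwrite('pics/crop27.png',cv2.resize(p[170:320,340:500,::-1],None,fx=4,fy=4,interpolation=cv2.INTER_CUBIC))
for t in ['cap','lid_edge','tumbler','pot','mug','scoop']:
  print(t,[(np.round(r['at'],3).tolist(),round(r['score'],2)) for r in nets.landmark_of('scene',t)][:4])
p,d=grab('top','top27.png');P=world('top',d).reshape(-1,3)
ex=np.array([-.158,.987]);X=(P[:,:2]-[.490,.217])@ex;Y=(P[:,:2]-[.490,.217])@np.array([-.987,-.158])
m=(abs(X)<.06)&(abs(Y)<.07)&(P[:,2]<.22);print('lid z',np.percentile(P[m][:,2],[2,50,98]),m.sum(),'slope',np.polyfit(X[m],P[m][:,2],1))
```

```text
cap [([0.561, 0.031, 0.001], 0.65)]
lid_edge [([0.502, 0.155, 0.183], 0.67), ([0.481, 0.221, 0.001], 0.5)]
tumbler [([0.488, 0.22, 0.033], 0.73), ([0.492, 0.22, 0.053], 0.58), ([0.488, 0.221, 0.079], 0.51)]
pot [([0.76, -0.033, 0.001], 0.97), ([0.385, 0.048, 0.001], 0.18)]
mug [([0.386, 0.049, -0.001], 0.79)]
scoop [([0.66, 0.296, 0.004], 0.9), ([0.564, 0.031, 0.0], 0.51), ([0.489, 0.218, 0.054], 0.16)]
lid z [0.18323908 0.18636363 0.18954332] 4827 slope [-0.00030764  0.18636474]
```

View pics/scene27.png

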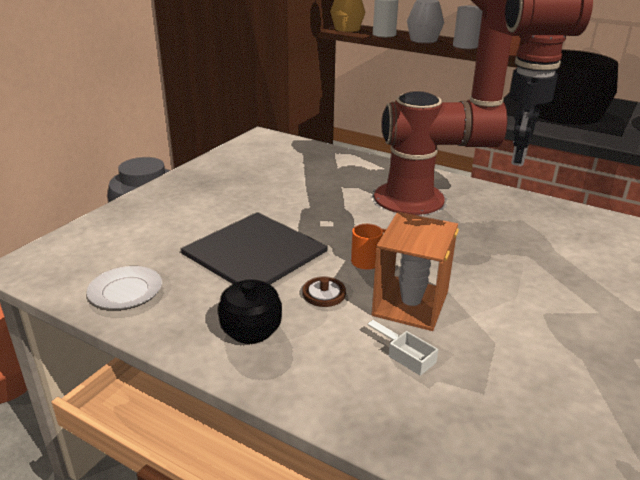

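View pics/crop27.png

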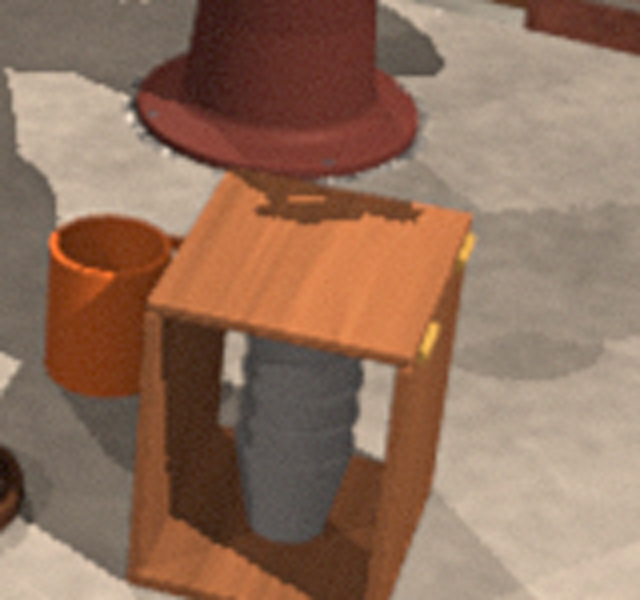

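The lid lies level at 0.186 m with no slope. The three tumblers stand nested under it, the cap is in its holder, and the bystanders have not moved. I am handing the job in.

```bash
python3 -c "
from plant import workorder
print(workorder.job_done())"
```

```text
the job is handed in; nothing more can be done
None
```

The job is handed in. The cap is in its holder, the three loose tumblers I found are nested on the fixed one, and the lid is shut. No verdict is reported.

**Last checks**
- **Cap:** it lies flat, about 1 mm from the holder's centre.
- **Tumblers:** rims measured at 0.093, 0.115 and 0.137 m, so each sits about 22 to 23 mm above the one below. Their axes are within about 1 mm of each other and the tilt is at most about 0.02 rad. Every contact while lowering stayed under about 7 N.
- **Lid:** pushed just past upright, then the fingers backed off and it fell on its own. Its top is level at 0.186 m.
- **Pot, mug and scoop:** no movement seen.
- **Time:** about 49 s of the 210 s were used.

**What failed or disagreed**
- **First cap grasp closed on nothing:** the reported tool point lies about 35 mm beyond the real fingertips. I corrected for that afterwards. On the second grasp the force briefly read 15 N upward, probably the tips pressing on the cap's disc.
- **Top camera:** it read about 2 to 3 mm lower in y than the wrist camera, so I used wrist measurements for the grasps and placings.

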